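# Line up the amber jars by height beside the flask

### The job

Clear the four amber glass jars off the lazy susan and stand them in a row by height on the wooden rack, one centred on each cork coaster: the tallest on the coaster next to the steel flask, then stepping down to the shortest at the other end. Set each jar down gently and upright, neither dropping it nor tipping it over, and leave the flask and the gourd standing where they are.

Things in the scene. Friction and masses are not known exactly. Their poses are not given: they have to be found in the camera images.
- jar_1: The tallest of four closed amber glass jars with flat pale wooden lids: plain upright cylinder 124 mm high with lid, 64 mm in diameter, about 360 g. Origin at the centre of its underside, z up. The four start in any order a quarter turn apart, about 110 mm from the centre of a round wooden lazy susan.
- jar_2: The second tallest of four closed amber glass jars with flat pale wooden lids: plain upright cylinder 102 mm high with lid, 58 mm in diameter, about 270 g. Origin at the centre of its underside, z up. The lazy susan is 320 mm across, its flat top 36 mm above the counter; it turns on its bearing when pushed sideways (0.06 N m), which carries the jars round.
- jar_3: The second shortest of four closed amber glass jars with flat pale wooden lids: plain upright cylinder 80 mm high with lid, 52 mm in diameter, about 190 g. Origin at the centre of its underside, z up.
- jar_4: The shortest of four closed amber glass jars with flat pale wooden lids: plain upright cylinder 58 mm high with lid, 46 mm in diameter, about 120 g. Origin at the centre of its underside, z up.
- coaster_1: Fixed round cork coaster, 72 mm across, 5 mm thick, leftmost, the +y end of the row (seen from the robot). Origin at the centre of its underside; its top, where a jar stands, is 5 mm above that. Its y axis runs along the row towards coaster_1. The four identical coasters lie in a straight row 92 mm apart on a rack.
- coaster_2: Fixed round cork coaster, 72 mm across, 5 mm thick, second from the left (seen from the robot). Origin at the centre of its underside; its top, where a jar stands, is 5 mm above that. Its y axis runs along the row towards coaster_1. The fixed dark wooden rack is 110 mm deep, 376 mm long, its top 20 mm above the counter (a 5 mm cleat at each end).
- coaster_3: Fixed round cork coaster, 72 mm across, 5 mm thick, third from the left (seen from the robot). Origin at the centre of its underside; its top, where a jar stands, is 5 mm above that. Its y axis runs along the row towards coaster_1.
- coaster_4: Fixed round cork coaster, 72 mm across, 5 mm thick, rightmost, the -y end of the row (seen from the robot). Origin at the centre of its underside; its top, where a jar stands, is 5 mm above that. Its y axis runs along the row towards coaster_1.
- flask: Loose stainless steel flask with a black cap, 66 mm in diameter, 216 mm high, upright on the counter about 112 mm beyond the coaster at one end of the row (either end); a low saucer with a wooden stirring stick (fixed, 13 mm high) lies beyond the other end. Origin at the centre of its underside. It marks the tall end of the row.
- gourd: Loose drinking gourd in a green plastic holder, upright at the centre of the lazy susan: 74 mm in diameter, 101 mm high, with a steel straw leaning out to 34 mm from its axis (towards its own +x) and 164 mm above its underside. Origin at the centre of its underside, z up.

How it is judged:
By the outcome, as a careful person would: the job done as asked, in the order asked, and still so for the second after the job is handed in, with the robot touching nothing.
It also fails if it takes over 115 s, if anything falls off the work surface, if the arm or the gripper's body presses on something with over 40 N, if the wrist force passes 120 N, or if a joint passes its speed limit or range.

### The arm

A 6-joint arm with a two-finger parallel gripper is mounted at the origin on the work surface. World frame = base frame: x ahead of the robot, y to its left, z up, the work surface at z = 0. Lengths are in m, angles in rad, forces in N, time in s.
With the tool pointing down it reaches from about 0.35 to 0.775 m from the base axis. Payload 5.5 kg.
Tool frame: the origin (TCP) lies at the very end of the fingers, on their centre line; the grasp point (between the pads) lies 19 mm behind it; z points along the fingers, y is the direction in which the jaws open and shut (so a half turn about z gives the same grasp; the last joint's range is limited). The gripper opens to 85 mm and grips with 20 to 120 N. Pads are 22 mm wide; open, the fingers measure 114 mm over their backs; the gripper's body (76 mm by 85 mm) begins 54 mm behind the grasp point. The pads swing forward as they close: fully open they stand 13 mm farther back than shut.
Start: joints at [-1.298, 0.313, 0.046, 1.304, 0, 1.431], TCP at [0.231, -0.527, 0.199] pointing down, gripper open.
Joint ranges: [-2.76, 2.76], [-0.86, 1.69], [-1.03, 1.26], [-2.2, 2.34], [-1.47, 1.5], [-3.14, 3.14]. Speed limits (rad/s): [2.57, 2.57, 3.14, 3.14, 3.14, 3.14].

### API

Orientations are given as a unit quaternion [w, x, y, z].
In Python, from workcell import get_state, read_camera, hand_in, find_in, silhouettes gives the robot as it stands. The module is installed in compiled form; this text tells all that it offers.
- The arm moves only by the tool send_rows, never from a script. Its argument "deltas" is a list that holds one entry, the list of rows, each a list of 6 numbers: the shift along the world's x, y, z in cm, then the turn, a rotation vector about the world's x, y, z in degrees. In form: [[[dx, dy, dz, wx, wy, wz], ...]]. A call has 1 to 12 rows; each row is the pose to reach, as a shift and turn from the pose commanded when the call began; what a row does not reach only later rows make up. A row lasts 1/10 s, in which the tool goes at most 50 mm and 8.59 degrees, less where a joint would pass 70% of its speed; a pose out of reach is approached as far as the arm can. A call with a gripper value outside its range is refused whole. "jaw" is the opening, from -1 (shut) to 1 (fully open), so that 0 is half open, set as the call begins (left out, the last holds). The fingers move at their own pace and stop on an object; "force" is the grip in N (left out, the last holds). Time passes only in rows, so rows that repeat a pose let the fingers close. It gives the time, the measured TCP pose, the force and the opening at its end, in the units of the state.
- get_state(): the state, without advancing time (a new reading comes with each control period).
- read_camera(name): name is "side" or "top"; returns a dict with "img" (480x640x3 uint8, red, green, blue), "z_map" (480x640 float32, m along the optical axis (not along the pixel's ray), 0 where there is no reading), "vfov" (degrees; the focal length in pixels is half the picture's height over the tangent of half this angle, whatever the lens; pixels are square), "cx", "cy" (the principal point, pixels), "R" (3x3) and "t" (3): a world point X has camera coordinates R X + t. Camera axes: x right, y down, z forward; pixel columns grow to the right and rows downward; lengths in m; the calibration is good to about 2 mm. A picture is of the moment at which its call begins.
- hand_in(): hands the job in, once; it reports no verdict.
Trained networks look in a picture, given as the dict that the camera call returned (one of the last four; its "shot" number tells which), for a name from the list of things; names that differ only in an ending like _2 or _b are one class to them, and where a whole thing is asked for, a point or a joint stands for the part that bears it (a point fixed in the world has none). Each returns a list of dicts, best first, with "conf" (0 to 1); they miss things now and then, are a little off and sometimes report something else, mostly with a low value. They report only what shows in the picture. A call takes as long as a camera call.
- find_in(picture, thing): "box" ([centre column, centre row, width, height] in pixels, round what is visible of it).
- silhouettes(picture, thing): "mask" (480x640 bool, what is visible of it) and "box" ([centre column, centre row, width, height] in pixels, round what is visible of it).
The state is a dict: "clock": time; "joint_pos": joint angles; "qvel": joint speeds; "tau": joint torques, N m; "tcp_pos": TCP position; "orientation": TCP orientation; "wrist_force": force on the tool from outside, world axes, zero at the start; "ft_torque": the same for the moment, N m; "finger_gap": finger opening in m.
Only numpy, scipy, OpenCV 4.12 (cv2) and the standard library are available. Lean on these libraries where they do the work, as an engineer would, in place of code of your own. Each camera call takes 0.05 s, during which the arm holds its last target.

## Working session

There is one attempt and no reset: what is moved stays moved. The work goes in short steps, Python scripts to look and compute and a tool call to move; the robot and the scene stay as the last step left them, time stands still between calls to the robot, and variables do not carry over. Pictures are saved under pics/ and viewed, and the job is handed in when it is done.

Besides the shell and the picture viewer there is one more tool, called as name(argument=value, ...) on one line, values as JSON. send_rows: Moves the arm, as the interface text tells. Its arguments: {"type":"object","properties":{"deltas":{"type":"array","items":{"type":"array","items":{"type":"array","items":{"type":"number"}}}},"jaw":{"type":"number"},"force":{"type":"number"}},"required":["deltas"]}

```bash
mkdir -p pics; python3 - <<'E'
from workcell import *
import cv2,pickle
s=get_state();print(s)
for n in ("side","top"):
    p=read_camera(n);cv2.imwrite(f"pics/{n}0.png",p["img"][:,:,::-1]);pickle.dump(p,open(f"{n}0.pkl","wb"))
    print(n,p["vfov"],p["cx"],p["cy"],p["R"],p["t"],p["shot"])
    for th in("jar_1","coaster_1","flask","gourd"):
        for d in silhouettes(p,th): print(th,round(d["conf"],2),[round(float(v)) for v in d["box"]],int(d["mask"].sum()))
E
```

```text
{'clock': 0.0, 'joint_pos': array([-1.29759207e+00,  3.13970882e-01,  4.49773244e-02,  1.30360308e+00,
        2.31420795e-06,  1.43122013e+00]), 'qvel': array([-0.00118105,  0.0009374 , -0.00017014, -0.00041411,  0.00027253,
        0.00061453]), 'tau': array([ 2.31812141e-03, -4.80631542e+01,  2.98531544e+01,  1.94945204e-02,
       -1.54982706e-05, -3.31579724e-07]), 'tcp_pos': array([ 0.23051469, -0.5261484 ,  0.19812504]), 'orientation': array([-8.98223075e-04,  9.78776638e-01,  2.04927993e-01, -5.89436735e-05]), 'wrist_force': array([-0.14548595, -0.38434083, -0.07273474]), 'ft_torque': array([0.00444847, 0.00421464, 0.0110144 ]), 'finger_gap': 0.08499077235136508}
side 50.73374121214519 312.96971957037573 226.13199467680658 [[-0.99299344 -0.11747451 -0.01279726]
 [-0.06289298  0.61707296 -0.78438858]
 [ 0.1000425  -0.77808785 -0.62013772]] [0.48346951 0.13876771 1.24116712] 1
jar_1 0.98 [266, 276, 23, 42] 637
jar_1 0.86 [308, 335, 30, 66] 1894
jar_1 0.67 [237, 331, 22, 35] 658
jar_1 0.64 [330, 289, 32, 50] 1181
coaster_1 0.91 [276, 225, 26, 22] 374
coaster_1 0.82 [295, 208, 25
[... 162 characters left out ...]
 [284, 296, 34, 77] 1433
gourd 0.49 [330, 287, 28, 51] 1145
gourd 0.2 [266, 275, 23, 42] 662
top 45.39017524847937 325.4981551035 242.33653179598846 [[ 0.00206178 -0.99999488  0.0024479 ]
 [-0.99739386 -0.00223295 -0.0721145 ]
 [ 0.0721196  -0.00229283 -0.99739336]] [-0.07947241  0.48712902  1.54222486] 2
jar_1 0.96 [254, 206, 23, 22] 418
jar_1 0.74 [310, 178, 28, 38] 837
jar_1 0.63 [183, 248, 35, 28] 710
jar_1 0.61 [240, 260, 26, 25] 478
coaster_1 0.75 [351, 198, 26, 28] 539
coaster_1 0.73 [411, 227, 30, 25] 551
coaster_1 0.66 [444, 240, 28, 29] 597
coaster_1 0.52 [217, 226, 32, 30] 719
coaster_1 0.43 [238, 260, 27, 22] 479
flask 0.76 [311, 176, 29, 37] 845
gourd 0.93 [215, 226, 29, 31] 681
```

View pics/side0.png

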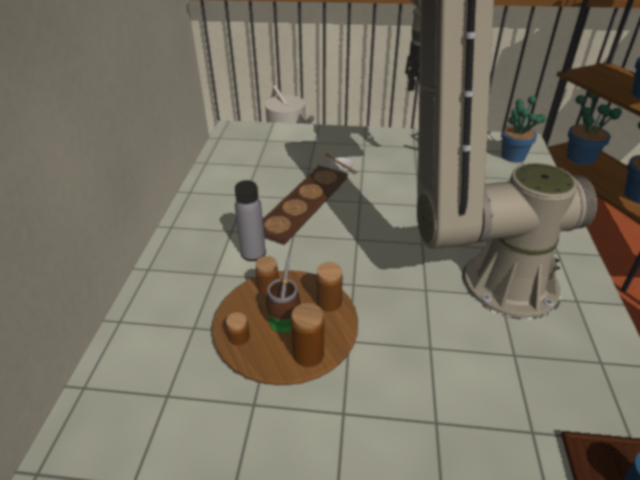

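View pics/top0.png

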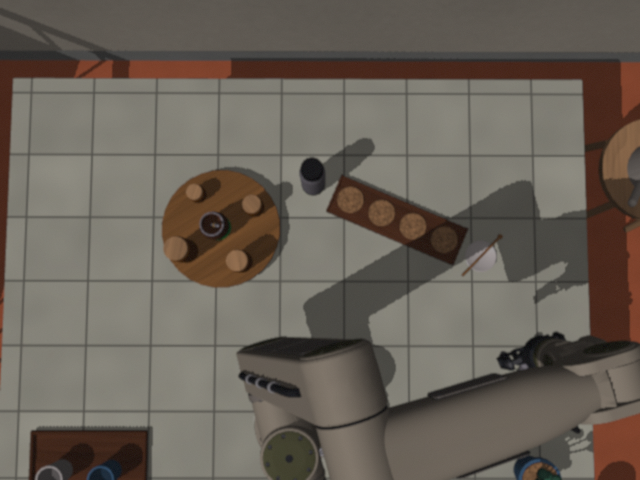

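The flask (top 312,176) stands at the left, +y end, so the tallest jar goes on coaster_1. In the top view the jars are at (177,249) tallest, (237,261), (251,205), and (195,192) shortest, with the gourd at (212,224).

```bash
cat > h.py <<'E'
import numpy as np,cv2
def cloud(p):
    z=p["z_map"].astype(float);h,w=z.shape;f=h/2/np.tan(np.radians(p["vfov"])/2)
    v,u=np.mgrid[:h,:w]
    X=np.stack([(u-p["cx"])/f*z,(v-p["cy"])/f*z,z],-1)
    W=(X-p["t"])@p["R"]
    W[z==0]=np.nan
    return W
def uv(p,X):
    f=480/2/np.tan(np.radians(p["vfov"])/2);c=p["R"]@np.array(X)+p["t"];return f*c[0]/c[2]+p["cx"],f*c[1]/c[2]+p["cy"]
def band(W,c,r,z0,z1):
    m=(np.hypot(W[...,0]-c[0],W[...,1]-c[1])<r)&(W[...,2]>z0)&(W[...,2]<z1)
    q=W[m]
    if len(q)<5:return None
    (x,y),R=cv2.minEnclosingCircle(q[:,:2].astype(np.float32))
    return len(q),q.mean(0).round(4),(round(x,4),round(y,4),round(R,4)),np.round(np.median(q[:,2]),4)
E
python3 - <<'E'
from h import *;import pickle
T=pickle.load(open("top0.pkl","rb"));S=pickle.load(open("side0.pkl","rb"))
WT=cloud(T);WS=cloud(S)
for n,(u,v) in dict(j1=(177,246),j2=(237,259),j3=(251,203),j4=(195,190),fl=(312,168),c1=(350,199),c2=(381,212),c3=(412,226),c4=(444,239),gourd=(212,224)).items():
    a=WT[v,u];print(n,a.round(4))
    r=0.045; z=a[2]
    print("  T",band(WT,a,r,z-.006,z+.006));print("  S",band(WS,a,r,z-.006,z+.006))
for W in(WT,WS):
    print("susan",band(W,(WT[226,222]),.19,.031,.041))
    print("table",np.nanmedian(W[(np.abs(W[...,2])<.015)&(W[...,0]>.3)&(W[...,0]<.7)][:,2]))
E
```

```text
j1 [0.4675 0.2896 0.1547]
  T (283, array([0.4621, 0.2927, 0.1579]), (0.4615, 0.2941, 0.0304), np.float64(0.1582))
  S (599, array([0.4619, 0.2996, 0.1581]), (0.4617, 0.296, 0.031), np.float64(0.1588))
j2 [0.4366 0.1441 0.132 ]
  T (193, array([0.4335, 0.143 , 0.135 ]), (0.4331, 0.1441, 0.0273), np.float64(0.1359))
  S (309, array([0.433 , 0.1515, 0.1352]), (0.4337, 0.1469, 0.0285), np.float64(0.1363))
j3 [0.5806 0.1126 0.1162]
  T (264, array([0.5787, 0.1121, 0.116 ]), (0.5794, 0.1124, 0.0243), np.float64(0.1162))
  S (260, array([0.5795, 0.1168, 0.1149]), (0.5794, 0.1157, 0.0246), np.float64(0.1149))
j4 [0.6172 0.261  0.0959]
  T (191, array([0.6134, 0.2648, 0.0948]), (0.6133, 0.2644, 0.0213), np.float64(0.0948))
  S (255, array([0.6136, 0.2687, 0.0932]), (0.6141, 0.2673, 0.022), np.float64(0.0932))
fl [ 0.6511 -0.0453  0.2168]
  T (377, array([ 0.651 , -0.0437,  0.2157]), (0.6513, -0.0436, 0.0279), np.float64(0.2154))
  S (238, array([ 0.6516, -0.0377,  0.2146]), (0.6503, -0.0388, 0.0294), np.float64(0.2148))
c1 [ 0.6048 -0.1447  0.0273]
  T (580, array([ 0.6051, -0.1449,  0.0256]
[... 526 characters left out ...]
3, -0.3135, 0.045), np.float64(0.0224))
c4 [ 0.4963 -0.3987  0.028 ]
  T (520, array([ 0.4953, -0.3994,  0.0257]), (0.496, -0.3989, 0.0447), np.float64(0.0253))
  S (211, array([ 0.4965, -0.3964,  0.0243]), (0.4948, -0.4001, 0.043), np.float64(0.0241))
gourd [0.5252 0.2091 0.128 ]
  T (92, array([0.5191, 0.2073, 0.1294]), (0.5248, 0.2089, 0.0325), np.float64(0.1307))
  S (232, array([0.5254, 0.2173, 0.1283]), (0.5244, 0.2122, 0.0335), np.float64(0.1289))
susan (7133, array([0.5255, 0.1985, 0.0361]), (0.5233, 0.2052, 0.1602), np.float64(0.0361))
table 0.00012432607262389086
susan (8004, array([0.5281, 0.2416, 0.0353]), (0.5258, 0.2078, 0.1614), np.float64(0.0353))
table -0.0006611981961472425
```

```bash
python3 - <<'E'
from h import *;import pickle
from workcell import *
P=[]
for n in("top","side"):
    p=read_camera(n);f=240/np.tan(np.radians(p["vfov"])/2);C=-p["R"].T@p["t"]
    for d in silhouettes(p,"coaster_1"):
        v,u=np.nonzero(d["mask"]);ray=np.stack([(u-p["cx"])/f,(v-p["cy"])/f,np.ones(len(u))],-1)@p["R"]
        X=C+ray*((.025-C[2])/ray[:,2])[:,None]
        c,R=cv2.minEnclosingCircle(X[:,:2].astype(np.float32));print(n,d["conf"],np.round(c,4),round(R,4),X.mean(0).round(4))
# rack outline fit
    W=cloud(p);q=W[(W[...,2]>.014)&(W[...,2]<.032)&(abs(W[...,0]-.55)<.16)&(abs(W[...,1]+.272)<.2)][:,:2].astype(np.float32)
    c=np.median(q,0);q=q[np.hypot(*(q-c).T)<.205]
    print("rack",cv2.minAreaRect(q))
for n in("top","side"):
  pass
E
```

```text
top 0.79 [ 0.6038 -0.1462] 0.0371 [ 0.6042 -0.1453  0.025 ]
top 0.67 [ 0.4953 -0.3988] 0.0363 [ 0.4952 -0.3985  0.025 ]
top 0.56 [ 0.5668 -0.2296] 0.0371 [ 0.5675 -0.2296  0.025 ]
top 0.56 [ 0.5321 -0.3147] 0.0367 [ 0.5316 -0.3142  0.025 ]
rack ((0.5394961833953857, -0.267262727022171), (0.3757523000240326, 0.13391715288162231), 66.95011138916016)
side 0.89 [ 0.6052 -0.1388] 0.0381 [ 0.6037 -0.1384  0.025 ]
side 0.64 [ 0.5665 -0.2218] 0.0404 [ 0.5691 -0.2226  0.025 ]
side 0.64 [ 0.5311 -0.3106] 0.0411 [ 0.5321 -0.3084  0.025 ]
side 0.54 [ 0.4982 -0.3923] 0.0387 [ 0.4981 -0.3909  0.025 ]
rack ((0.5516889691352844, -0.266773521900177), (0.3757507801055908, 0.11444450914859772), 66.7457275390625)
```

```bash
python3 - <<'E'
from h import *;import pickle
for n in("top","side"):
    p=pickle.load(open(n+"0.pkl","rb"));W=cloud(p)
    for zc in(.012,.016):
        m=((W[...,2]>zc)&(W[...,2]<.034)&(abs(W[...,0]-.55)<.16)&(abs(W[...,1]+.272)<.2)).astype(np.uint8)
        m=cv2.morphologyEx(m,cv2.MORPH_OPEN,np.ones((5,5)))
        k,l,s,_=cv2.connectedComponentsWithStats(m);i=1+np.argmax(s[1:,4])
        q=W[l==i][:,:2].astype(np.float32);print(n,zc,cv2.minAreaRect(q),q.mean(0))
# upscale crops
    c=(430,300,150,480) if 0 else None
    im=p["img"][:,:,::-1].copy()
    x0,y0,w,h=(140,150,340,150) if n=="top" else (200,140,170,260)
    k=2 if n=="top" else 2
    big=cv2.resize(im[y0:y0+h,x0:x0+w],None,fx=k,fy=k,interpolation=cv2.INTER_CUBIC)
    u=np.array([.1083,.2526]);u/=np.linalg.norm(u);c0=np.array([.5502,-.2705])
    a=np.linspace(0,2*np.pi,60)
    def draw(c,r,z,col):
        pts=[((np.array(uv(p,[c[0]+r*np.cos(t),c[1]+r*np.sin(t),z]))-(x0,y0)+.5)*k).round().astype(int) for t in a]
        cv2.polylines(big,[np.array(pts)],True,col,1)
    for j in(1.5,.5,-.5,-1.5): draw(c0+u*.092*j,.036,.025,(0,255,0))
    for c,r,z in(((.4616,.295),.032,.160),((.4334,.1455),.029,.138),((.5794,.114),.026,.116),((.6137,.266),.023,.094),((.524,.206),.16,.036)):draw(c,r,z,(255,255,0))
    cv2.imwrite(f"pics/{n}_ov.png",big)
E
```

```text
top 0.012 ((0.5498273372650146, -0.2721155285835266), (0.3770642876625061, 0.1112930178642273), 66.85616302490234) [ 0.5478075 -0.2735386]
top 0.016 ((0.5661940574645996, -0.23203493654727936), (0.08020342141389847, 0.08762851357460022), 0.03812995180487633) [ 0.56798106 -0.2335852 ]
side 0.012 ((0.5509355068206787, -0.268716424703598), (0.37990882992744446, 0.11345203220844269), 67.16496276855469) [ 0.5501607  -0.25670126]
side 0.016 ((0.5487899780273438, -0.2676747143268585), (0.37949803471565247, 0.11012262105941772), 66.31925201416016) [ 0.5516418 -0.2553171]
```

View pics/top_ov.png

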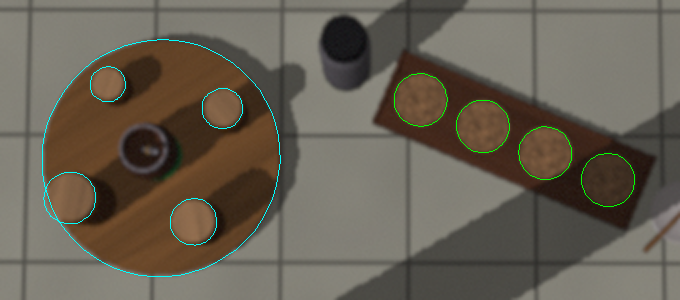

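View pics/side_ov.png

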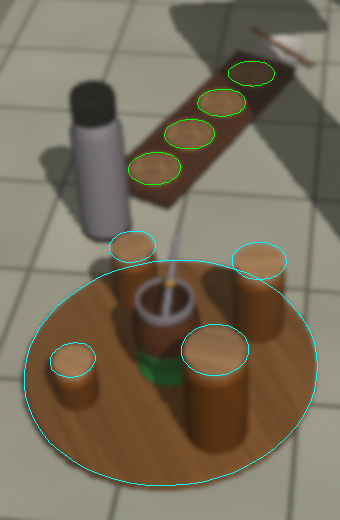

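send_rows(deltas=[[[0.8, 1.1, 1, 2e-09, 0, 2], [2.3, 3.3, 2, 0, 0, 5], [4.2, 6.1, 3, 0, 0, 9], [6, 8.9, 4, 0, 0, 14], [8.1, 11.9, 5, 0, 0, 18.5], [10.2, 15, 6, 0, 0, 23], [12.3, 18, 7, 0, 0, 28], [14.4, 21, 7.5, 0, 0, 33], [16.3, 23.8, 8, 0, 0, 37], [17.8, 26, 8.1, 0, 0, 40.5], [18.9, 27.7, 8.1, 0, 0, 43.1], [18.9, 27.7, 8.1, 0, 0, 43.1]]], jaw=1, force=45)

```text
clock: 1.9
tcp_pos: [0.4207, -0.247, 0.2812]
orientation: [0.0, 0.833, 0.553, 0.001]
wrist_force: [-0.1, -0.8, 0.3]
finger_gap: 0.0853
```

send_rows(deltas=[[[0.1, 1.5, 0, 0, 0, 0], [0.2, 5, 0, 0, 0, 0], [0.4, 9.5, 0, 0, 0, 0], [0.5, 14, -0.5, 0, 0, 0], [0.7, 18.5, -1, 0, 0, 0], [0.8, 23, -2, 0, 0, 0], [1, 27.5, -3, 0, 0, 0], [1.1, 31.5, -4.2, 0, 0, 0], [1.2, 35, -5.4, 0, 0, 0], [1.3, 37.7, -6.3, 0, 0, 0], [1.3, 39.3, -7, 0, 0, 0], [1.3, 39.3, -7, 0, 0, 0]]])

```text
clock: 3.1
tcp_pos: [0.4313, 0.1447, 0.2093]
orientation: [-0.001, 0.834, 0.551, -0.001]
wrist_force: [-0.8, 0.2, -0.1]
finger_gap: 0.0851
```

```bash
python3 - <<'E'
from workcell import *
import cv2,numpy as np
s=get_state();print(s["tcp_pos"],s["joint_pos"].round(3))
for n in("side","top"):
    p=read_camera(n);cv2.imwrite(f"pics/{n}1.png",p["img"][:,:,::-1])
E
```

```text
[0.43125278 0.1446552  0.20926491] [ 0.147  0.079 -0.221  1.273  0.     2.121]
```

View pics/side1.png

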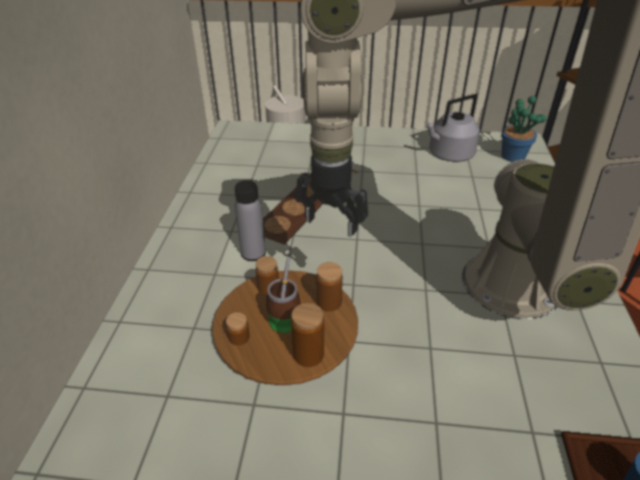

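```bash
python3 - <<'E'
from h import *;import pickle
S=pickle.load(open("side0.pkl","rb"));T=pickle.load(open("top0.pkl","rb"))
print(uv(S,[.4313,.1447,.209]),uv(T,[.4313,.1447,.209]))
for a in (-1,1):
  print(uv(S,[.4313+.92*.05*a,.1447-.39*.05*a,.215]))
b=cv2.imread("pics/side1.png")[140:300,240:420];cv2.imwrite("pics/s1c.png",cv2.resize(b,None,fx=4,fy=4))
E
```

```text
(np.float64(330.2222141649188), np.float64(244.10190517239678)) (np.float64(231.8089373409595), np.float64(259.8143033410318))
(np.float64(352.14271355378605), np.float64(249.59496089411363))
(np.float64(309.16886511319007), np.float64(234.43782215712935))
```

View pics/s1c.png

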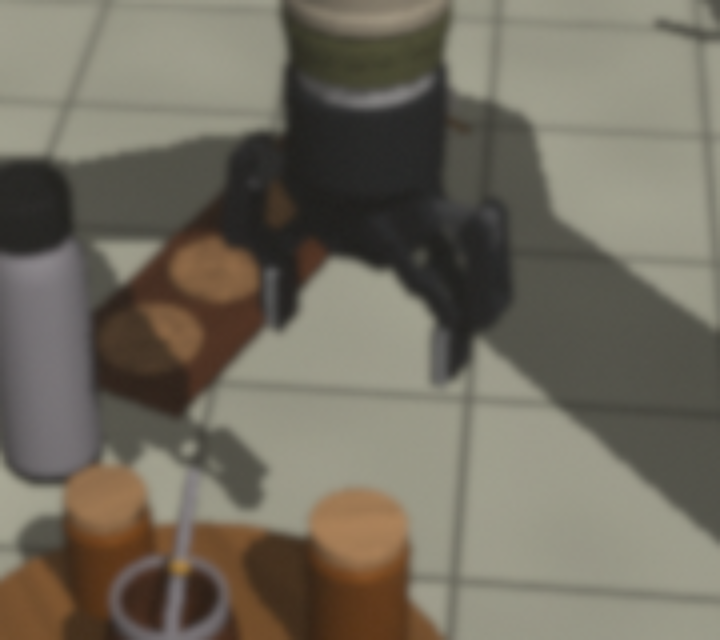

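```bash
python3 - <<'E'
from h import *
from workcell import *
S=read_camera("side");T=read_camera("top")
s=get_state();print(s["tcp_pos"],s["orientation"])
for P in(S,T):
    W=cloud(P);m=(np.hypot(W[...,0]-.4313,W[...,1]-.1447)<.09)&(W[...,2]>.17)&(W[...,2]<.6)
    q=W[m];print(len(q),q.min(0),q.max(0),np.percentile(q,[2,50,98],axis=0).round(3))
W=cloud(S)
for u,v in((349,233),(350,228),(308,218),(309,212),(337,190),(337,170)):print(u,v,W[v,u].round(4))
b=T["img"][180:320,180:360,::-1];cv2.imwrite("pics/t1c.png",cv2.resize(b,None,fx=4,fy=4))
E
```

```text
[0.43273975 0.14253975 0.21055809] [2.76354289e-04 8.35411355e-01 5.49625082e-01 2.44956206e-04]
7898 [0.36037638 0.10818079 0.19573184] [0.51157243 0.1969641  0.59995011] [[0.373 0.126 0.279]
 [0.428 0.177 0.469]
 [0.491 0.192 0.596]]
889 [0.38058482 0.09383794 0.26034748] [0.50391393 0.15236714 0.59989666] [[0.392 0.095 0.299]
 [0.447 0.107 0.466]
 [0.497 0.143 0.595]]
349 233 [0.3926 0.1739 0.2653]
350 228 [0.3912 0.1703 0.275 ]
308 218 [0.4772 0.1376 0.2677]
309 212 [0.4752 0.1354 0.2812]
337 190 [0.4183 0.1627 0.3565]
337 170 [0.4179 0.1786 0.4097]
```

View pics/t1c.png

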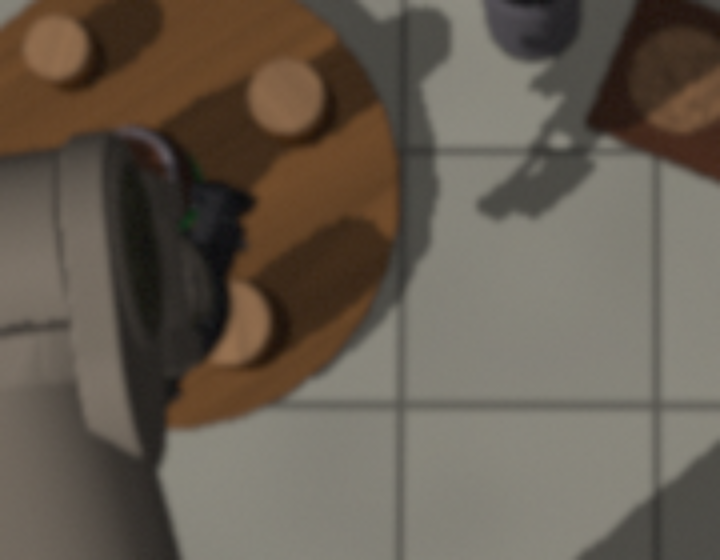

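```bash
python3 - <<'E'
from h import *
from workcell import *
S=read_camera("side")
W=cloud(S)
for u in (347,350,353,305,308,311):
    print(u,[(v,tuple(W[v,u].round(3))) for v in range(212,244,3)])
E
```

```text
347 [(212, (np.float64(0.398), np.float64(0.173), np.float64(0.315))), (215, (np.float64(0.398), np.float64(0.173), np.float64(0.308))), (218, (np.float64(0.398), np.float64(0.174), np.float64(0.302))), (221, (np.float64(0.397), np.float64(0.172), np.float64(0.293))), (224, (np.float64(nan), np.float64(nan), np.float64(nan))), (227, (np.float64(0.397), np.float64(0.17), np.float64(0.277))), (230, (np.float64(0.397), np.float64(0.171), np.float64(0.27))), (233, (np.float64(0.397), np.float64(0.171), np.float64(0.262))), (236, (np.float64(0.409), np.float64(-0.139), np.float64(0.001))), (239, (np.float64(0.409), np.float64(-0.134), np.float64(-0.006))), (242, (np.float64(0.408), np.float64(-0.115), np.float64(-0.001)))]
350 [(212, (np.float64(0.408), np.float64(-0.253), np.float64(-0.002))), (215, (np.float64(0.392), np.float64(0.175), np.float64(0.31))), (218, (np.float64(0.392), np.float64(0.175), np.float64(0.303))), (221, (np.float64(0.392), np.float64(0.176), np.float64(0.296))), (224, (np.float64(0.392), np.float64(0.17), np.float64(0.285))), (227, (np.float64(0.391), np.float64(
[... 2613 characters left out ...]
loat64(0.126), np.float64(0.275))), (215, (np.float64(0.472), np.float64(0.127), np.float64(0.267))), (218, (np.float64(0.473), np.float64(0.125), np.float64(0.258))), (221, (np.float64(0.516), np.float64(-0.197), np.float64(-0.001))), (224, (np.float64(0.514), np.float64(-0.18), np.float64(0.002))), (227, (np.float64(0.512), np.float64(-0.166), np.float64(0.002))), (230, (np.float64(0.511), np.float64(-0.156), np.float64(-0.001))), (233, (np.float64(0.509), np.float64(-0.142), np.float64(0.0))), (236, (np.float64(0.508), np.float64(-0.129), np.float64(0.0))), (239, (np.float64(0.506), np.float64(-0.118), np.float64(-0.002))), (242, (np.float64(0.505), np.float64(-0.104), np.float64(-0.0)))]
```

send_rows(deltas=[[[0, 0, -2, 0, 0, 0], [0, 0.1, -4, 0, 0, 0], [0.1, 0.2, -6, 0, 0, 0], [0.1, 0.2, -8, 0, 0, 0], [0.1, 0.2, -9.5, 0, 0, 0], [0.1, 0.2, -10.5, 0, 0, 0], [0.1, 0.2, -10.5, 0, 0, 0]]])

```text
clock: 4.05
tcp_pos: [0.4329, 0.1445, 0.1041]
orientation: [-0.0, 0.835, 0.55, -0.001]
wrist_force: [-0.1, -0.4, 0.5]
finger_gap: 0.0852
```

```bash
python3 - <<'E'
from h import *
from workcell import *
S=read_camera("side")
s=get_state();print(s["tcp_pos"],s["wrist_force"],uv(S,s["tcp_pos"]))
W=cloud(S)
b=S["img"][190:350,240:420,::-1];cv2.imwrite("pics/s2c.png",cv2.resize(b,None,fx=4,fy=4))
for u in (347,351,355,304,308,311):
    print(u,[(v,tuple(float(a) for a in W[v,u].round(3))) for v in range(260,304,4)])
E
```

```text
[0.43355883 0.14469597 0.10500539] [ 0.13871479 -0.85391041  0.10745538] (np.float64(328.7964640044807), np.float64(280.29074691253084))
347 [(260, (0.394, 0.177, 0.198)), (264, (0.394, 0.176, 0.186)), (268, (0.394, 0.177, 0.175)), (272, (0.393, 0.176, 0.164)), (276, (0.399, 0.015, -0.003)), (280, (0.398, 0.027, -0.005)), (284, (0.397, 0.046, -0.001)), (288, (0.396, 0.056, -0.004)), (292, (0.396, 0.069, -0.004)), (296, (0.393, 0.119, 0.034)), (300, (0.393, 0.132, 0.034))]
351 [(260, (0.386, 0.175, 0.197)), (264, (0.386, 0.173, 0.184)), (268, (0.386, 0.172, 0.172)), (272, (0.385, 0.177, 0.165)), (276, (0.389, 0.014, -0.003)), (280, (0.388, 0.031, -0.0)), (284, (0.387, 0.045, -0.001)), (288, (0.387, 0.058, -0.001)), (292, (0.386, 0.073, 0.0)), (296, (0.385, 0.087, 0.002)), (300, (0.384, 0.097, -0.002))]
355 [(260, (0.378, 0.186, 0.207)), (264, (0.381, -0.027, 0.001)), (268, (0.381, -0.01, 0.003)), (272, (0.38, 0.0, -0.001)), (276, (0.379, 0.016, -0.0)), (280, (0.378, 0.029, -0.001)), (284, (0.378, 0.045, 0.001)), (288, (0.377, 0.059, 0.001)), (292, (0.376, 0.07, -0.002)), (296, (0.375,
[... 354 characters left out ...]
(300, (0.49, 0.147, 0.039))]
308 [(260, (0.479, 0.141, 0.157)), (264, (0.502, -0.019, -0.003)), (268, (0.499, 0.001, 0.002)), (272, (0.498, 0.014, 0.0)), (276, (0.491, 0.066, 0.037)), (280, (0.489, 0.076, 0.034)), (284, (0.488, 0.088, 0.032)), (288, (0.486, 0.105, 0.035)), (292, (0.484, 0.118, 0.036)), (296, (0.482, 0.132, 0.037)), (300, (0.481, 0.145, 0.038))]
311 [(260, (0.496, -0.031, 0.001)), (264, (0.494, -0.016, 0.001)), (268, (0.492, -0.003, -0.002)), (272, (0.49, 0.014, 0.001)), (276, (0.484, 0.063, 0.035)), (280, (0.482, 0.077, 0.035)), (284, (0.48, 0.091, 0.035)), (288, (0.479, 0.103, 0.034)), (292, (0.478, 0.114, 0.033)), (296, (0.476, 0.127, 0.033)), (300, (0.474, 0.143, 0.037))]
```

View pics/s2c.png

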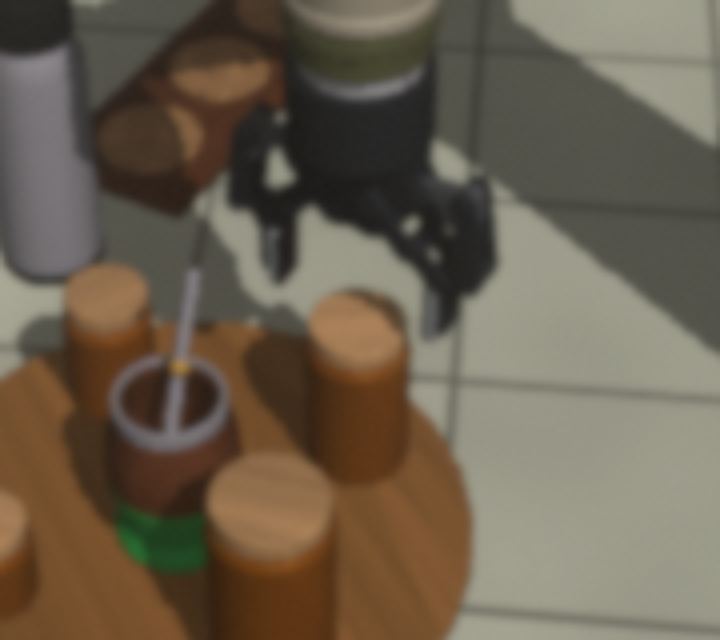

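send_rows(deltas=[[[0, 0, -0.8, 0, 0, 0], [0, 0, -1.7, 0, 0, 0], [0, 0, -2.6, 0, 0, 0], [0, 0, -3.5, 0, 0, 0], [0, 0, -4.4, 0, 0, 0], [0, 0, -5.1, 0, 0, 0], [0, 0, -5.6, 0, 0, 0], [0, 0, -5.6, 0, 0, 0]]])

```text
clock: 4.9
tcp_pos: [0.4331, 0.1452, 0.0482]
orientation: [-0.0, 0.835, 0.55, -0.001]
wrist_force: [-0.1, -1.2, 0.4]
finger_gap: 0.0855
```

```bash
cat > snap.py <<'E'
from h import *
from workcell import *
import sys
n,x0,y0,w,h,k=sys.argv[1],*map(int,sys.argv[3:8])
S=read_camera(n)
s=get_state();print(s["clock"],s["tcp_pos"].round(4),s["wrist_force"].round(2),s["finger_gap"])
cv2.imwrite("pics/"+sys.argv[2]+".png",cv2.resize(S["img"][y0:y0+h,x0:x0+w,::-1],None,fx=k,fy=k))
E
python3 snap.py side s3 240 190 180 160 4
```

```text
4.95 [0.4334 0.1452 0.0487] [ 0.3  -0.12  0.19] 0.08516306823980863
```

View pics/s3.png

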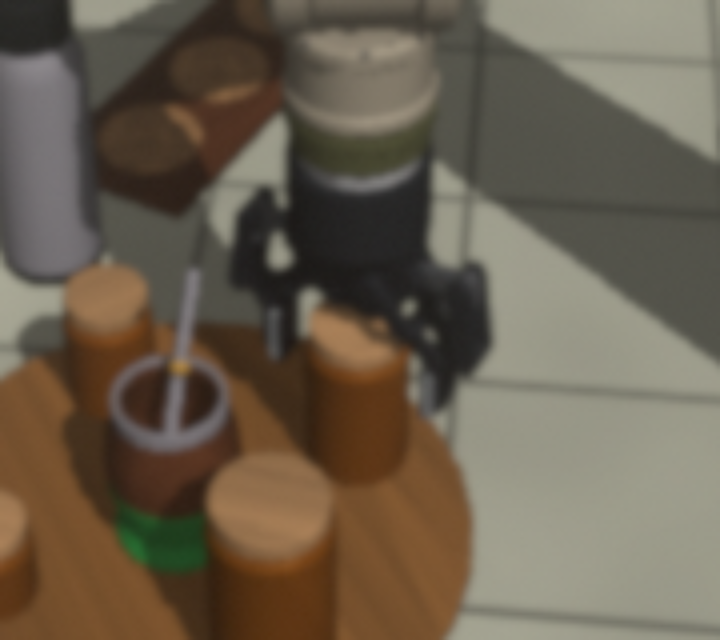

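The picture shows the fingers straddling jar_2, with tips at about (308,278) and (347,292). The real fingertips sit about 37 mm above the reported TCP, so I'll add that offset to my heights. Closing now.

send_rows(deltas=[[[0, 0, 0, 0, 0, 0], [0, 0, 0, 0, 0, 0], [0, 0, 0, 0, 0, 0], [0, 0, 0, 0, 0, 0], [0, 0, 0, 0, 0, 0], [0, 0, 0, 0, 0, 0], [0, 0, 0, 0, 0, 0], [0, 0, 0, 0, 0, 0]]], jaw=-1, force=45)

```text
clock: 5.75
tcp_pos: [0.4341, 0.1453, 0.0497]
orientation: [0.0, 0.835, 0.55, 0.001]
wrist_force: [-1.8, -0.9, 6.9]
finger_gap: 0.0566
```

```bash
python3 snap.py side s4 240 190 180 160 4
```

```text
5.8 [0.4341 0.1452 0.0497] [-1.22 -1.9   7.05] 0.056747025866715275
```

View pics/s4.png

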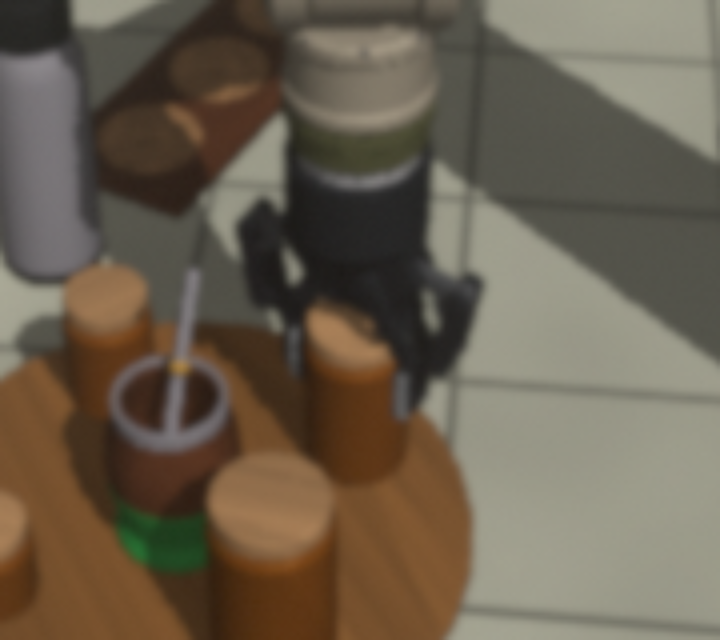

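send_rows(deltas=[[[0, 0, 0.3, 0, 0, 0], [0, 0, 0.8, 0, 0, 0], [0, 0, 1.6, 0, 0, 0], [0, 0, 2.6, 0, 0, 0], [0, 0, 3.8, 0, 0, 0], [0, 0, 5, 0, 0, 0], [0, 0, 6.2, 0, 0, 0], [0, 0, 7.2, 0, 0, 0], [0, 0, 7.8, 0, 0, 0], [0, 0, 8, 0, 0, 0]]])

```text
clock: 6.8
tcp_pos: [0.4341, 0.1453, 0.1299]
orientation: [0.0, 0.835, 0.55, 0.001]
wrist_force: [-0.7, 0.7, -2.9]
finger_gap: 0.0567
```

```bash
python3 snap.py side s5 240 190 180 160 4
```

```text
6.85 [0.434  0.1453 0.1297] [ 0.16 -0.42 -2.49] 0.05672209330425715
```

View pics/s5.png

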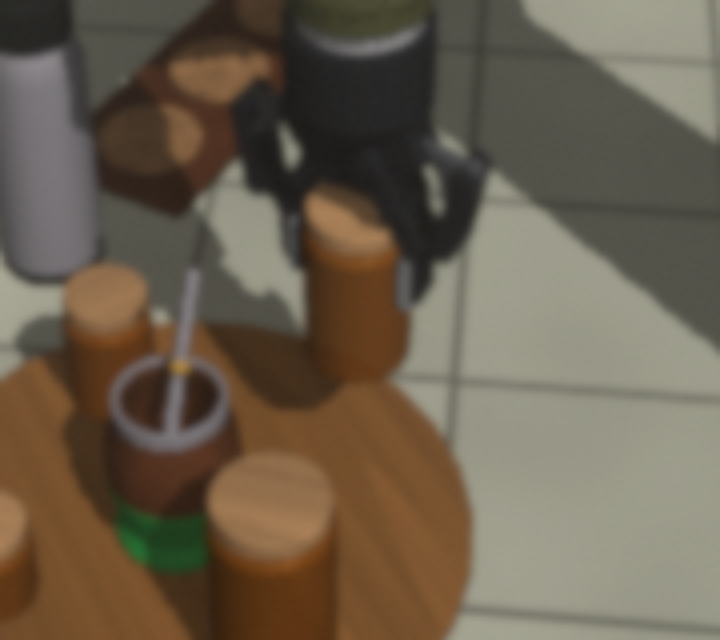

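send_rows(deltas=[[[0.1, -0.8, 0, 0, 0, 0], [0.6, -2.8, 0, 0, 0, 0], [1.5, -6, 0, 0, 0, 0], [3, -10, 0, 0, 0, 0], [4.8, -14.5, 0, 0, 0, 0], [6.7, -19.5, 0, 0, 0, 0], [8.6, -24.5, 0, 0, 0, 0], [10.4, -29.2, 0, 0, 0, 0], [12, -33.2, 0, 0, 0, 0], [13, -36, 0, 0, 0, 0], [13.4, -37.2, 0, 0, 0, 0], [13.5, -37.4, 0, 0, 0, 0]]])

```text
clock: 8.05
tcp_pos: [0.5681, -0.2303, 0.1277]
orientation: [-0.001, 0.836, 0.549, -0.0]
wrist_force: [0.3, 0.2, -3.0]
finger_gap: 0.0566
```

send_rows(deltas=[[[0, 0, -0.5, 0, 0, 0], [0, 0, -1.5, 0, 0, 0], [0, 0, -3, 0, 0, 0], [0, 0, -4.5, 0, 0, 0], [0, 0, -6, 0, 0, 0], [0, 0, -7.2, 0, 0, 0], [0, 0, -8, 0, 0, 0], [0, 0, -8.2, 0, 0, 0], [0, 0, -8.2, 0, 0, 0]]])

```text
clock: 8.95
tcp_pos: [0.5686, -0.2284, 0.0469]
orientation: [-0.0, 0.835, 0.55, -0.0]
wrist_force: [0.1, 0.0, -2.5]
finger_gap: 0.0565
```

```bash
python3 snap.py side s6 200 130 180 160 4; python3 snap.py top t6 280 150 200 130 4
```

```text
9.0 [ 0.569  -0.2287  0.0474] [-0.31  0.43 -2.27] 0.05671176285848616
9.05 [ 0.5692 -0.2289  0.0477] [-0.18 -0.23 -2.39] 0.05698886421667536
```

View pics/s6.png

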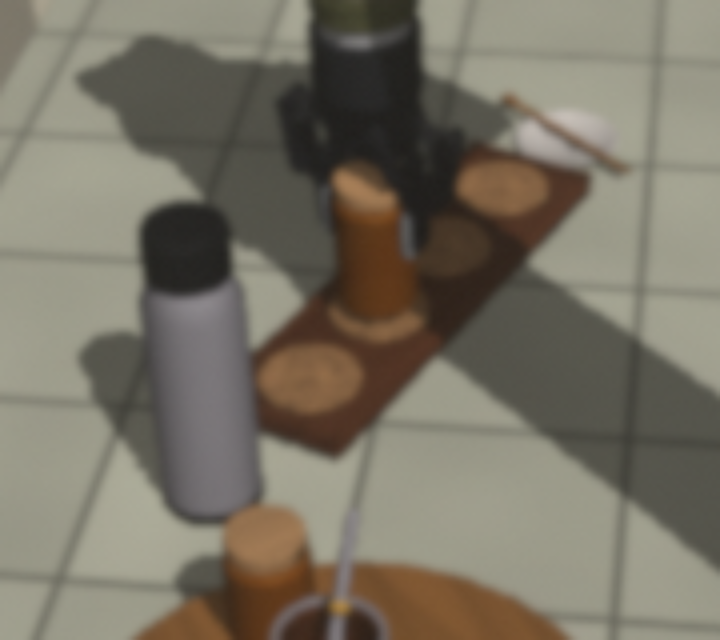

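View pics/t6.png

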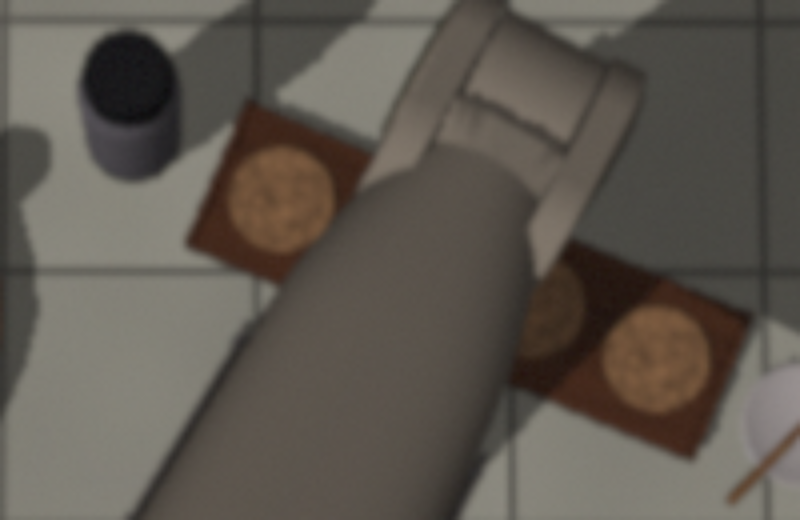

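send_rows(deltas=[[[0, 0, -0.2, 0, 0, 0], [0, 0, -0.4, 0, 0, 0], [0, 0, -0.6, 0, 0, 0], [0, 0, -0.7, 0, 0, 0], [0, 0, -0.8, 0, 0, 0], [0, 0, -0.9, 0, 0, 0], [0, 0, -0.9, 0, 0, 0]]])

```text
clock: 9.75
tcp_pos: [0.5686, -0.2288, 0.0388]
orientation: [0.0, 0.835, 0.55, 0.0]
wrist_force: [-2.6, 1.2, 4.6]
finger_gap: 0.0566
```

send_rows(deltas=[[[0, 0, 0, 0, 0, 0], [0, 0, 0, 0, 0, 0], [0, 0, 0, 0, 0, 0], [0, 0, 0, 0, 0, 0]]], jaw=0.6)

```text
clock: 10.15
tcp_pos: [0.5689, -0.2289, 0.038]
orientation: [0.0, 0.835, 0.55, 0.0]
wrist_force: [-0.4, -0.4, -0.7]
finger_gap: 0.0683
```

send_rows(deltas=[[[0, 0, 0, 0, 0, 0], [0, 0, 0, 0, 0, 0], [0, 0, 0.5, 0, 0, 0], [0, 0, 1.5, 0, 0, 0], [0, 0, 3.5, 0, 0, 0], [0, 0, 6, 0, 0, 0], [0, 0, 9, 0, 0, 0], [0, 0, 12, 0, 0, 0], [0, 0, 14, 0, 0, 0], [0, 0, 15, 0, 0, 0]]], jaw=1)

```text
clock: 11.15
tcp_pos: [0.5698, -0.2294, 0.1916]
orientation: [0.002, 0.835, 0.55, 0.001]
wrist_force: [0.1, 0.1, 0.0]
finger_gap: 0.0851
```

send_rows(deltas=[[[-0.5, 2, 0, 0, 0, 0], [-1.5, 5.5, 0, 0, 0, 0], [-3, 9.5, 0, 0, 0, 0], [-4.5, 13.5, 0, 0, 0, 0], [-5.5, 17.5, 0, 0, 0, 0], [-5.5, 21.5, 0, 0, 0, 0], [-4.5, 25, 0, 0, 0, 0], [-3, 28.5, 0, 0, 0, 0], [-1, 31.5, 0, 0, 0, 0], [0.5, 33.5, 0, 0, 0, 0], [1.1, 34.3, 0, 0, 0, 0], [1.1, 34.3, 0, 0, 0, 0]]])

```text
clock: 12.35
tcp_pos: [0.5797, 0.1151, 0.1874]
orientation: [-0.0, 0.835, 0.551, -0.0]
wrist_force: [-0.4, 0.1, -0.0]
finger_gap: 0.0853
```

```bash
python3 snap.py side s7 200 130 180 160 4; python3 snap.py top t7 140 140 340 160 2
cat > meas.py <<'E'
from h import *
from workcell import *
A={"j1":.160,"j2":.138,"j3":.116,"j4":.094}
H=[.124,.102,.080,.058]
for n in("top","side"):
    p=read_camera(n);W=cloud(p)
    for base,reg in((.036,"susan"),(.025,"rack")):
        for i,h in enumerate(H):
            z=base+h
            m=(abs(W[...,2]-z)<.006)&(np.isfinite(W[...,2]))
            if reg=="susan":m&=(np.hypot(W[...,0]-.524,W[...,1]-.206)<.165)&(np.hypot(W[...,0]-.524,W[...,1]-.206)>.06)
            else:
                m&=(np.abs((W[...,0]-.5502)*.919-(W[...,1]+.2705)*.394)<.055)&(np.abs((W[...,0]-.5502)*.394+(W[...,1]+.2705)*.919)<.19)
            k,l,s,_=cv2.connectedComponentsWithStats(m.astype(np.uint8))
            for c in range(1,k):
                if s[c,4]>80:
                    q=W[l==c];o,R=cv2.minEnclosingCircle(q[:,:2].astype(np.float32))
                    if R<.04 and R>.018:print(n,reg,"jar",i+1,s[c,4],np.round(o,4),round(R,4),q[:,2].mean().round(4))
E
python3 meas.py
```

```text
12.4 [0.5792 0.1142 0.1875] [-0.71 -0.09 -0.14] 0.08527545198323606
12.45 [0.579  0.1136 0.1877] [-0.13 -0.12 -0.29] 0.08553823217893042
top susan jar 1 149 [0.4623 0.3033] 0.0274 0.1602
top susan jar 3 207 [0.5792 0.1122] 0.0237 0.116
top rack jar 2 326 [ 0.5675 -0.2282] 0.027 0.1268
side susan jar 1 630 [0.4619 0.2961] 0.0313 0.1592
side susan jar 2 188 [0.4616 0.2984] 0.0317 0.1391
side susan jar 3 263 [0.581  0.1162] 0.0254 0.1148
side susan jar 3 132 [0.4616 0.3003] 0.0313 0.1162
side susan jar 4 115 [0.5791 0.1177] 0.0258 0.0949
side susan jar 4 270 [0.6143 0.2682] 0.0224 0.0932
side susan jar 4 123 [0.4607 0.3032] 0.0307 0.0944
side rack jar 2 184 [ 0.569  -0.2281] 0.0292 0.1254
```

View pics/s7.png

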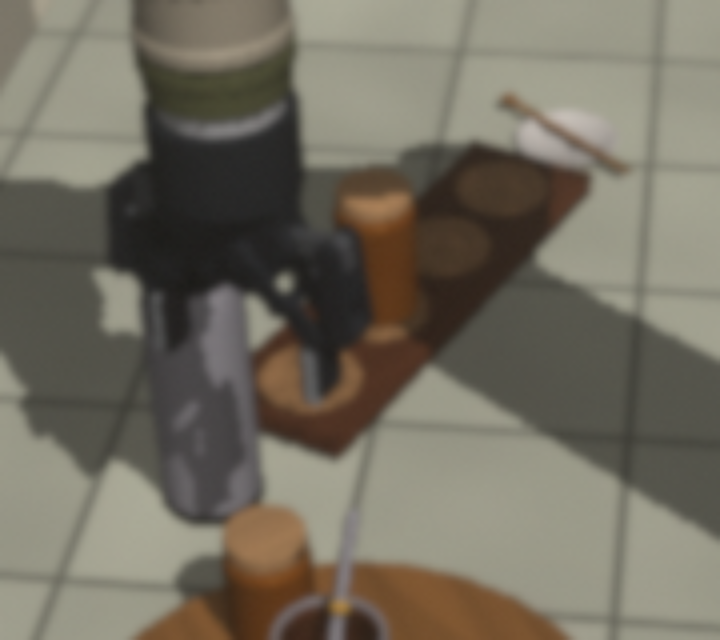

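View pics/t7.png

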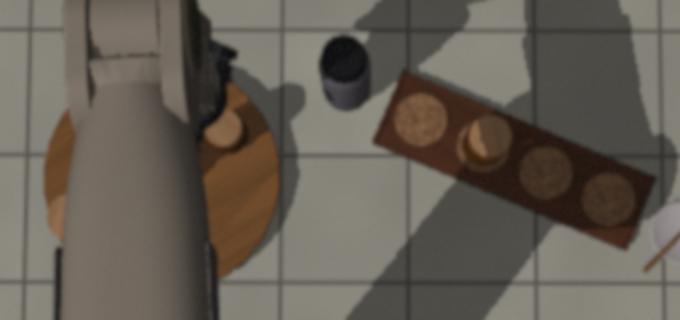

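send_rows(deltas=[[[0.1, 0, -1, 0, 0, 0], [0.1, 0, -3, 0, 0, 0], [0.1, 0, -5.5, 0, 0, 0], [0.1, 0, -8, 0, 0, 0], [0.1, 0, -10.5, 0, 0, 0], [0.1, 0, -12.5, 0, 0, 0], [0.1, 0, -14, 0, 0, 0], [0.1, 0, -15.2, 0, 0, 0], [0.1, 0, -15.8, 0, 0, 0], [0.1, 0, -16, 0, 0, 0], [0.1, 0, -16, 0, 0, 0]]])

```text
clock: 13.65
tcp_pos: [0.5809, 0.1141, 0.0283]
orientation: [0.0, 0.835, 0.55, 0.0]
wrist_force: [0.5, -0.2, 1.1]
finger_gap: 0.0854
```

```bash
python3 snap.py side s8 200 190 180 160 4
```

```text
13.7 [0.5812 0.1142 0.0286] [ 0.12  0.1  -1.13] 0.08530303854688977
```

View pics/s8.png

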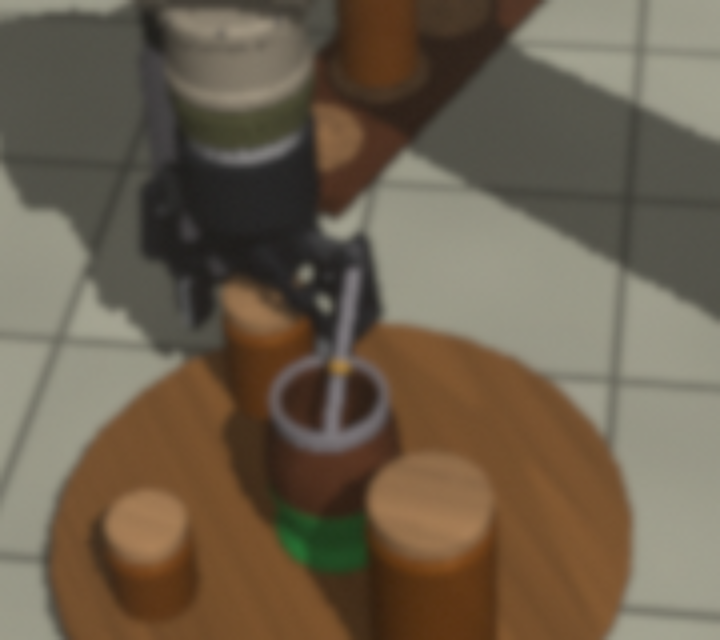

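send_rows(deltas=[[[0, 0, 0, 0, 0, 0], [0, 0, 0, 0, 0, 0], [0, 0, 0, 0, 0, 0], [0, 0, 0, 0, 0, 0], [0, 0, 0, 0, 0, 0], [0, 0, 0, 0, 0, 0], [0, 0, 0, 0, 0, 0], [0, 0, 0, 0, 0, 0]]], jaw=-1, force=45)

```text
clock: 14.5
tcp_pos: [0.5814, 0.1144, 0.0289]
orientation: [0.0, 0.835, 0.55, 0.001]
wrist_force: [-0.2, 0.1, 5.6]
finger_gap: 0.051
```

send_rows(deltas=[[[0, 0, 0.3, 0, 0, 0], [0, 0, 0.8, 0, 0, 0], [0, 0, 1.6, 0, 0, 0], [0, 0, 2.6, 0, 0, 0], [0, 0, 4, 0, 0, 0], [0, 0, 5.5, 0, 0, 0], [0, 0, 7.5, 0, 0, 0], [0, 0, 9.5, 0, 0, 0], [0, 0, 11.3, 0, 0, 0], [0, 0, 12.5, 0, 0, 0], [0, 0, 13, 0, 0, 0]]])

```text
clock: 15.6
tcp_pos: [0.5815, 0.1143, 0.1599]
orientation: [0.001, 0.835, 0.55, 0.001]
wrist_force: [0.6, 0.2, -1.8]
finger_gap: 0.0511
```

```bash
python3 snap.py side s9 200 190 180 160 4
```

```text
15.65 [0.5815 0.1143 0.1598] [-0.11 -0.31 -1.08] 0.0509374385327086
```

View pics/s9.png

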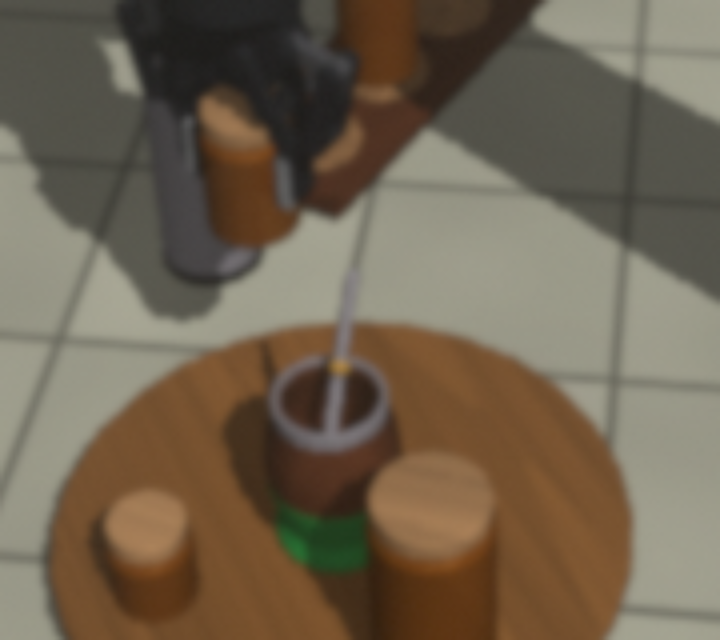

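send_rows(deltas=[[[-0.5, -1, 0, 0, 0, 0], [-1.8, -2.8, 0, 0, 0, 0], [-4, -5.5, 0, 0, 0, 0], [-6.5, -8.5, 0, 0, 0, 0], [-8.8, -12, 0, 0, 0, 0], [-10.3, -16, 0, 0, 0, 0], [-10.8, -20.2, 0, 0, 0, 0], [-10.3, -24.5, 0, 0, 0, 0], [-9.2, -28.8, 0, 0, 0, 0], [-8, -32.8, 0, 0, 0, 0], [-6.7, -36.8, 0, 0, 0, 0], [-5.6, -40, 0, 0, 0, 0]]])

```text
clock: 16.85
tcp_pos: [0.5236, -0.2882, 0.1566]
orientation: [-0.001, 0.836, 0.549, -0.001]
wrist_force: [1.0, 1.2, -1.7]
finger_gap: 0.0509
```

send_rows(deltas=[[[0.5, -1.7, -0.3, 0, 0, 0], [0.8, -2.5, -1.2, 0, 0, 0], [0.8, -2.7, -2.8, 0, 0, 0], [0.8, -2.7, -5, 0, 0, 0], [0.8, -2.7, -7.5, 0, 0, 0], [0.8, -2.7, -9.8, 0, 0, 0], [0.8, -2.7, -11.6, 0, 0, 0], [0.8, -2.7, -12.8, 0, 0, 0], [0.8, -2.7, -13.3, 0, 0, 0], [0.8, -2.7, -13.3, 0, 0, 0]]])

```text
clock: 17.85
tcp_pos: [0.532, -0.312, 0.0242]
orientation: [-0.001, 0.835, 0.55, -0.0]
wrist_force: [0.2, 0.1, -1.6]
finger_gap: 0.0509
```

```bash
python3 snap.py side s10 200 130 180 160 4
```

```text
17.9 [ 0.5326 -0.3126  0.0252] [ 1.07 -0.34 -1.16] 0.050638848356067426
```

View pics/s10.png

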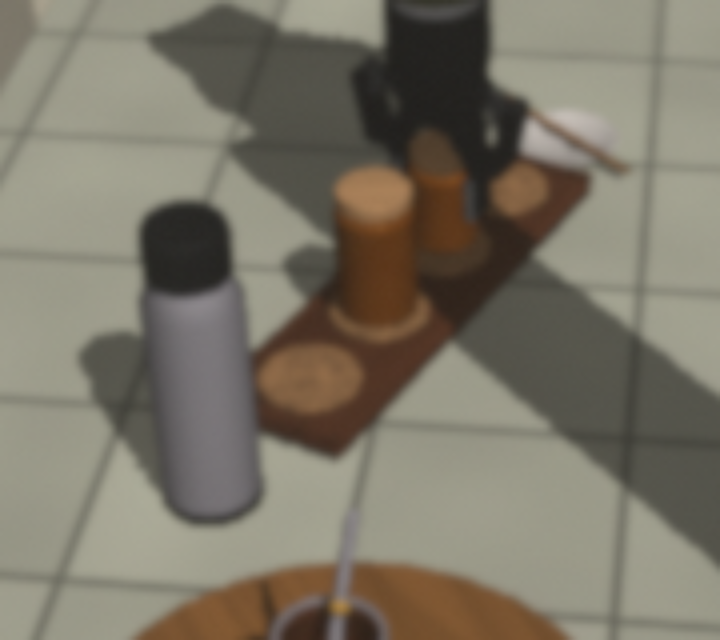

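send_rows(deltas=[[[0, 0, -0.2, 0, 0, 0], [0, 0, -0.4, 0, 0, 0], [0, 0, -0.5, 0, 0, 0], [0, 0, -0.6, 0, 0, 0], [0, 0, -0.7, 0, 0, 0], [0, 0, -0.8, 0, 0, 0], [0, 0, -0.8, 0, 0, 0]]])

```text
clock: 18.6
tcp_pos: [0.5328, -0.3129, 0.018]
orientation: [0.0, 0.835, 0.55, 0.0]
wrist_force: [-2.6, 1.3, 4.1]
finger_gap: 0.0507
```

send_rows(deltas=[[[0, 0, 0, 0, 0, 0], [0, 0, 0, 0, 0, 0], [0, 0, 0, 0, 0, 0], [0, 0, 0, 0, 0, 0]]], jaw=0.45)

```text
clock: 19.0
tcp_pos: [0.5327, -0.3128, 0.0169]
orientation: [0.0, 0.835, 0.55, 0.0]
wrist_force: [0.4, -0.2, 0.2]
finger_gap: 0.0619
```

send_rows(deltas=[[[0, 0, 0, 0, 0, 0], [0, 0, 0, 0, 0, 0], [0, 0, 0.5, 0, 0, 0], [0, 0, 1.5, 0, 0, 0], [0, 0, 3.5, 0, 0, 0], [0, 0, 6, 0, 0, 0], [0, 0, 9, 0, 0, 0], [0, 0, 12, 0, 0, 0], [0, 0, 15, 0, 0, 0], [-0.5, 1.5, 17, 0, 0, 0], [-1.5, 4, 17.5, 0, 0, 0], [-3, 8, 17.5, 0, 0, 0]]], jaw=1)

```text
clock: 20.2
tcp_pos: [0.5039, -0.2342, 0.1943]
orientation: [0.002, 0.836, 0.549, 0.001]
wrist_force: [1.3, -0.0, -0.3]
finger_gap: 0.0856
```

send_rows(deltas=[[[-1.3, 4, 0, 0, 0, 0], [-2.6, 8, 0, 0, 0, 0], [-3.9, 12, 0, 0, 0, 0], [-5.2, 16, 0, 0, 0, 0], [-6, 20, 0, 0, 0, 0], [-6.5, 24.5, 0, 0, 0, 0], [-6.8, 29, 0, 0, 0, 0], [-6.8, 33.5, 0, 0, 0, 0], [-6.5, 38, 0, 0, 0, 0], [-6, 42.5, 0, 0, 0, 0], [-5, 47, 0, 0, 0, 0], [-4.2, 50.5, 0, 0, 0, 0]]])

```text
clock: 21.4
tcp_pos: [0.4609, 0.275, 0.1933]
orientation: [0.0, 0.835, 0.551, 0.001]
wrist_force: [0.6, -0.8, -1.1]
finger_gap: 0.0855
```

send_rows(deltas=[[[0, 1.5, 0, 0, 0, 0], [0, 2.2, 0, 0, 0, 0], [0, 2.4, 0, 0, 0, 0], [0, 2.4, 0, 0, 0, 0]]])

```text
clock: 21.8
tcp_pos: [0.4605, 0.2953, 0.1923]
orientation: [0.0, 0.835, 0.55, -0.0]
wrist_force: [-0.4, -0.5, -1.1]
finger_gap: 0.0855
```

```bash
python3 meas.py; python3 snap.py side s11 200 130 180 160 4;python3 snap.py side s12 200 190 200 160 4
```

```text
top susan jar 1 411 [0.4608 0.2922] 0.0302 0.1601
top susan jar 4 185 [0.6138 0.2652] 0.0212 0.094
top rack jar 2 329 [ 0.5678 -0.2284] 0.0268 0.1268
top rack jar 3 261 [ 0.5316 -0.3143] 0.0243 0.1048
side susan jar 1 635 [0.4614 0.2953] 0.0312 0.1592
side susan jar 2 186 [0.4614 0.299 ] 0.0318 0.1392
side susan jar 3 132 [0.4615 0.3014] 0.0315 0.1163
side susan jar 4 271 [0.615  0.2683] 0.0232 0.0931
side susan jar 4 125 [0.4606 0.3037] 0.0306 0.0941
21.95 [0.4607 0.2951 0.1923] [-0.24 -0.52 -0.68] 0.08504646899009664
22.0 [0.4608 0.2952 0.1923] [-0.57  0.2  -0.46] 0.08534951824997461
```

View pics/s11.png

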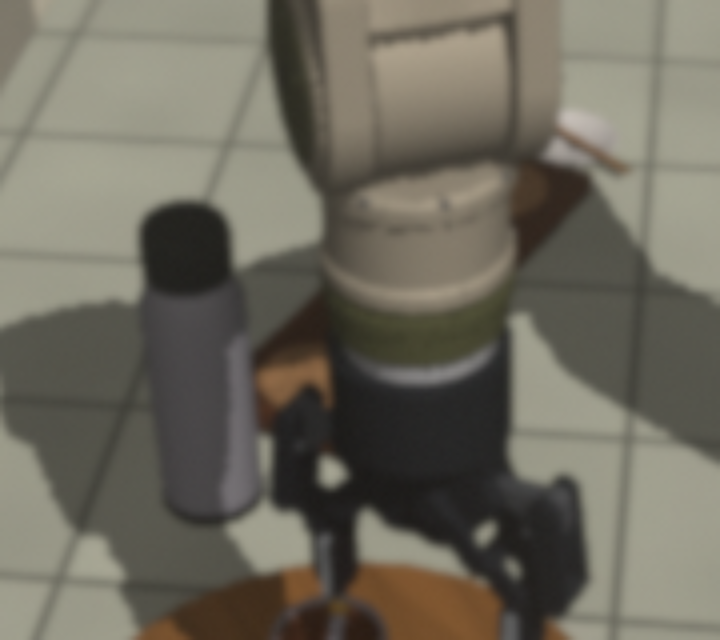

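View pics/s12.png

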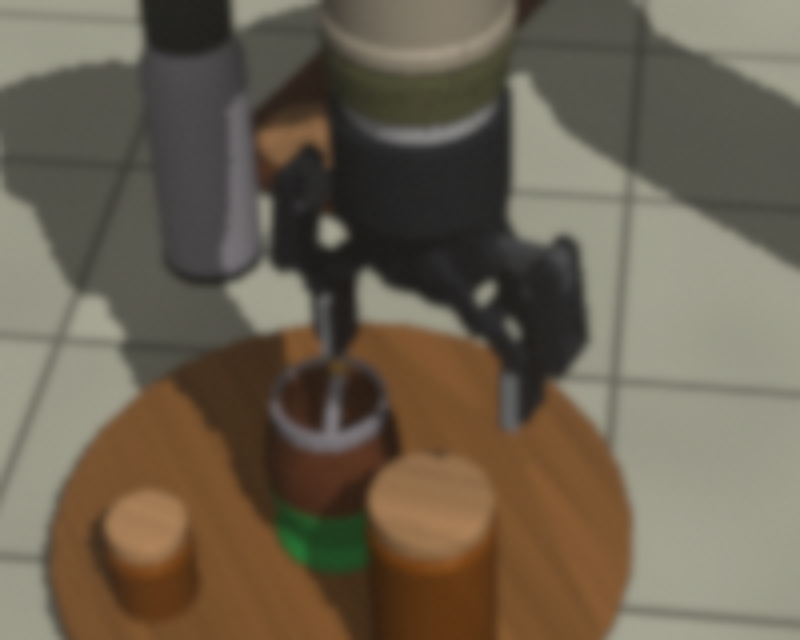

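send_rows(deltas=[[[0.1, 0, -1, 0, 0, 0], [0.1, 0, -2.5, 0, 0, 0], [0.1, 0, -4.5, 0, 0, 0], [0.1, 0, -6, 0, 0, 0], [0.1, 0, -7.2, 0, 0, 0], [0.1, 0, -8.4, 0, 0, 0], [0.1, 0, -9.6, 0, 0, 0], [0.1, 0, -10.8, 0, 0, 0], [0.1, 0, -11.6, 0, 0, 0], [0.1, 0, -12, 0, 0, 0], [0.1, 0, -12, 0, 0, 0]]])

```text
clock: 23.1
tcp_pos: [0.4614, 0.2961, 0.0715]
orientation: [-0.0, 0.835, 0.55, -0.0]
wrist_force: [0.8, 0.5, 0.0]
finger_gap: 0.0853
```

```bash
python3 snap.py side s13 220 220 180 160 4
```

```text
23.15 [0.4617 0.2963 0.072 ] [0.04 0.22 0.94] 0.08516107335030307
```

View pics/s13.png

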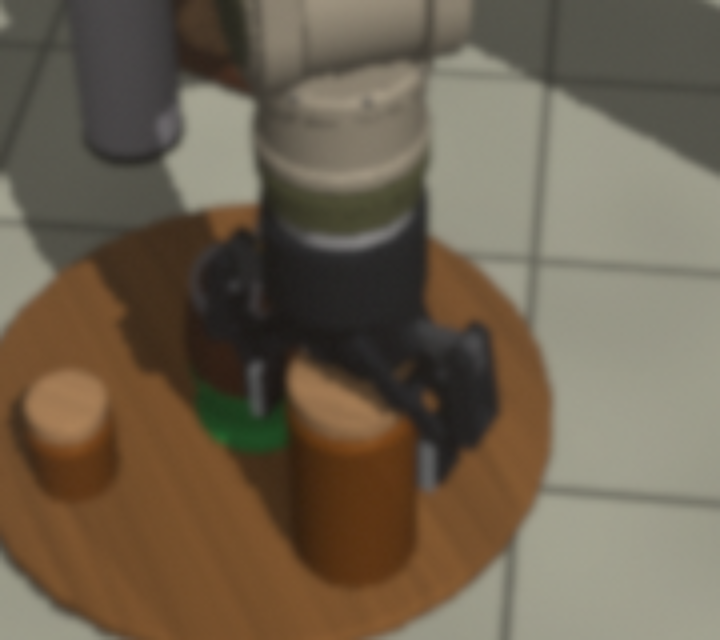

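send_rows(deltas=[[[0, 0, 0, 0, 0, 0], [0, 0, 0, 0, 0, 0], [0, 0, 0, 0, 0, 0], [0, 0, 0, 0, 0, 0], [0, 0, 0, 0, 0, 0], [0, 0, 0, 0, 0, 0], [0, 0, 0, 0, 0, 0], [0, 0, 0, 0, 0, 0]]], jaw=-1, force=50)

```text
clock: 23.95
tcp_pos: [0.4625, 0.2967, 0.073]
orientation: [0.0, 0.835, 0.55, 0.001]
wrist_force: [1.3, 0.2, 5.3]
finger_gap: 0.0629
```

send_rows(deltas=[[[0, 0, 0.3, 0, 0, 0], [0, 0, 0.8, 0, 0, 0], [0, 0, 1.6, 0, 0, 0], [0, 0, 2.6, 0, 0, 0], [0, 0, 4, 0, 0, 0], [0, 0, 5.5, 0, 0, 0], [0, 0, 7, 0, 0, 0], [0, 0, 8.3, 0, 0, 0], [0, 0, 9.3, 0, 0, 0], [0, 0, 9.8, 0, 0, 0], [0, 0, 10, 0, 0, 0]]])

```text
clock: 25.05
tcp_pos: [0.4619, 0.2964, 0.1726]
orientation: [0.0, 0.835, 0.55, 0.0]
wrist_force: [0.1, -0.7, -3.8]
finger_gap: 0.0624
```

```bash
python3 snap.py side s14 220 200 180 160 4
```

```text
25.1 [0.4617 0.2963 0.1724] [-0.18 -0.02 -3.72] 0.062345329680814805
```

View pics/s14.png

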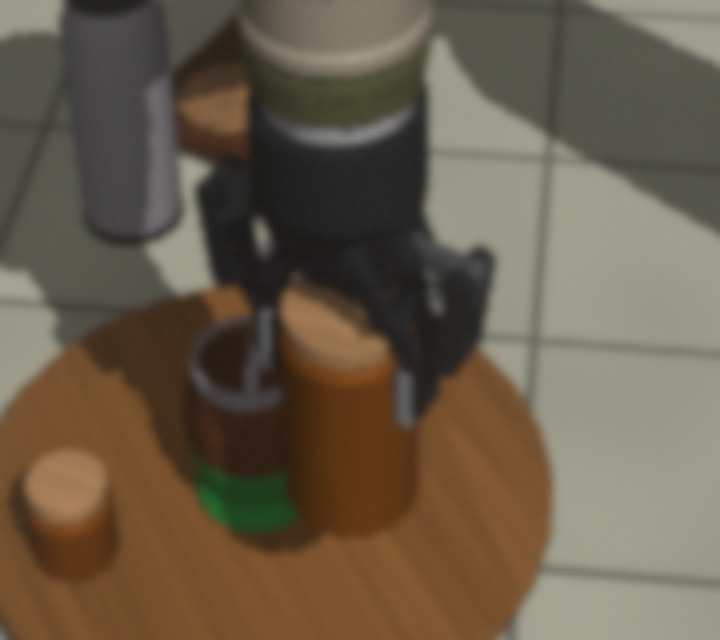

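send_rows(deltas=[[[-0.5, -0.5, 0, 0, 0, 0], [-2, -2, 0, 0, 0, 0], [-4, -4.5, 0, 0, 0, 0], [-5.5, -8, 0, 0, 0, 0], [-6, -12, 0, 0, 0, 0], [-6, -16, 0, 0, 0, 0], [-5.5, -20, 0, 0, 0, 0], [-4, -24, 0, 0, 0, 0], [-1.5, -27.8, 0, 0, 0, 0], [1.5, -31.2, 0, 0, 0, 0], [4.5, -34.5, 0, 0, 0, 0], [7, -37.5, 0, 0, 0, 0]]])

```text
clock: 26.3
tcp_pos: [0.5321, -0.0807, 0.1713]
orientation: [-0.0, 0.835, 0.55, -0.0]
wrist_force: [-0.3, 0.8, -3.3]
finger_gap: 0.0622
```

send_rows(deltas=[[[2, -2.4, 0, 0, 0, 0], [3.9, -4.2, 0, 0, 0, 0], [5.5, -5.4, 0, 0, 0, 0], [6.7, -6.2, 0, 0, 0, 0], [7.3, -6.5, -0.3, 0, 0, 0], [7.3, -6.5, -1, 0, 0, 0], [7.3, -6.5, -2.2, 0, 0, 0], [7.3, -6.5, -4, 0, 0, 0], [7.3, -6.5, -6, 0, 0, 0], [7.3, -6.5, -7.8, 0, 0, 0], [7.3, -6.5, -9.3, 0, 0, 0], [7.3, -6.5, -10.2, 0, 0, 0]]])

```text
clock: 27.5
tcp_pos: [0.6024, -0.1424, 0.0677]
orientation: [-0.002, 0.835, 0.55, -0.001]
wrist_force: [-0.7, 0.5, -3.5]
finger_gap: 0.0622
```

```bash
python3 snap.py side s15 200 130 180 160 4
```

```text
27.55 [ 0.6021 -0.1423  0.0667] [-0.44  0.48 -5.92] 0.06252525247170047
```

View pics/s15.png

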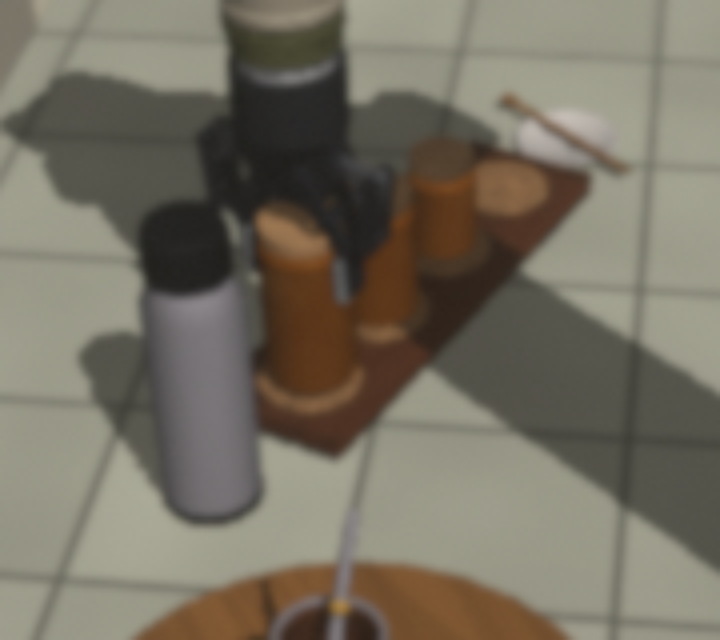

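send_rows(deltas=[[[0, 0, 0, 0, 0, 0], [0, 0, 0, 0, 0, 0], [0, 0, 0, 0, 0, 0], [0, 0, 0, 0, 0, 0]]])

```text
clock: 27.95
tcp_pos: [0.6053, -0.144, 0.0709]
orientation: [0.001, 0.835, 0.55, 0.001]
wrist_force: [-0.3, 0.5, -5.6]
finger_gap: 0.0626
```

send_rows(deltas=[[[0, 0, -0.2, 0, 0, 0], [0, 0, -0.4, 0, 0, 0], [0, 0, -0.6, 0, 0, 0], [0, 0, -0.7, 0, 0, 0], [0, 0, -0.8, 0, 0, 0], [0, 0, -0.9, 0, 0, 0], [0, 0, -0.9, 0, 0, 0]]])

```text
clock: 28.65
tcp_pos: [0.6046, -0.1437, 0.062]
orientation: [0.0, 0.835, 0.55, 0.0]
wrist_force: [-3.0, 0.7, 4.7]
finger_gap: 0.0624
```

send_rows(deltas=[[[0, 0, 0, 0, 0, 0], [0, 0, 0, 0, 0, 0], [0, 0, 0, 0, 0, 0], [0, 0, 0, 0, 0, 0]]], jaw=0.72)

```text
clock: 29.05
tcp_pos: [0.605, -0.1438, 0.0611]
orientation: [0.0, 0.835, 0.55, 0.0]
wrist_force: [-0.7, -0.3, -0.1]
finger_gap: 0.0737
```

send_rows(deltas=[[[0, 0, 0, 0, 0, 0], [0, 0, 0, 0, 0, 0], [0, 0, 0.5, 0, 0, 0], [0, 0, 1.5, 0, 0, 0], [0, 0, 3.5, 0, 0, 0], [0, 0, 6, 0, 0, 0], [0, 0, 9, 0, 0, 0], [0, 0, 12, 0, 0, 0], [0, 0, 14, 0, 0, 0], [-0.5, 0.2, 15.3, 0, 0, 0], [-2, 1, 16, 0, 0, 0], [-4.5, 2.5, 16, 0, 0, 0]]], jaw=1)

```text
clock: 30.25
tcp_pos: [0.5603, -0.1194, 0.222]
orientation: [0.001, 0.835, 0.55, 0.001]
wrist_force: [0.6, 0.1, 0.1]
finger_gap: 0.0857
```

send_rows(deltas=[[[-2.5, 2.5, 0, 0, 0, 0], [-4.5, 6, 0, 0, 0, 0], [-5.5, 10, 0, 0, 0, 0], [-6, 14, 0, 0, 0, 0], [-5.5, 18, 0, 0, 0, 0], [-4, 22, 0, 0, 0, 0], [-2, 26, 0, 0, 0, 0], [0.5, 29.5, 0, 0, 0, 0], [2.5, 33, 0, 0, 0, 0], [4.2, 36, 0, 0, 0, 0], [5.2, 37.8, 0, 0, 0, 0], [5.5, 38.5, 0, 0, 0, 0]]])

```text
clock: 31.45
tcp_pos: [0.6146, 0.268, 0.2201]
orientation: [-0.0, 0.835, 0.551, -0.001]
wrist_force: [-0.2, 0.5, 0.2]
finger_gap: 0.0854
```

```bash
python3 meas.py; python3 snap.py side s16 200 130 180 160 4; python3 snap.py top t16 140 140 340 160 2;python3 snap.py side s17 190 230 180 140 4
```

```text
top susan jar 4 189 [0.6139 0.2649] 0.0211 0.0939
top rack jar 1 414 [ 0.6035 -0.1465] 0.03 0.1489
top rack jar 2 324 [ 0.5677 -0.2287] 0.0271 0.1271
top rack jar 3 252 [ 0.5321 -0.3144] 0.0242 0.1046
side susan jar 4 270 [0.614  0.2686] 0.0214 0.0932
side rack jar 1 254 [ 0.6049 -0.1442] 0.0318 0.1478
side rack jar 2 186 [ 0.5693 -0.2253] 0.0297 0.1256
side rack jar 2 115 [ 0.6028 -0.1413] 0.0322 0.1278
side rack jar 3 129 [ 0.5316 -0.3126] 0.0268 0.1035
side rack jar 3 88 [ 0.6025 -0.1398] 0.0313 0.1048
side rack jar 4 87 [ 0.6033 -0.1391] 0.0313 0.0831
31.6 [0.614  0.2659 0.2208] [-0.87  0.49  0.32] 0.0851813139964701
31.65 [0.614  0.2654 0.2211] [ 0.6  -0.15 -0.54] 0.08556843294546325
31.7 [0.6141 0.2652 0.2213] [ 0.16 -0.34 -0.59] 0.08524449956975312
```

View pics/s16.png

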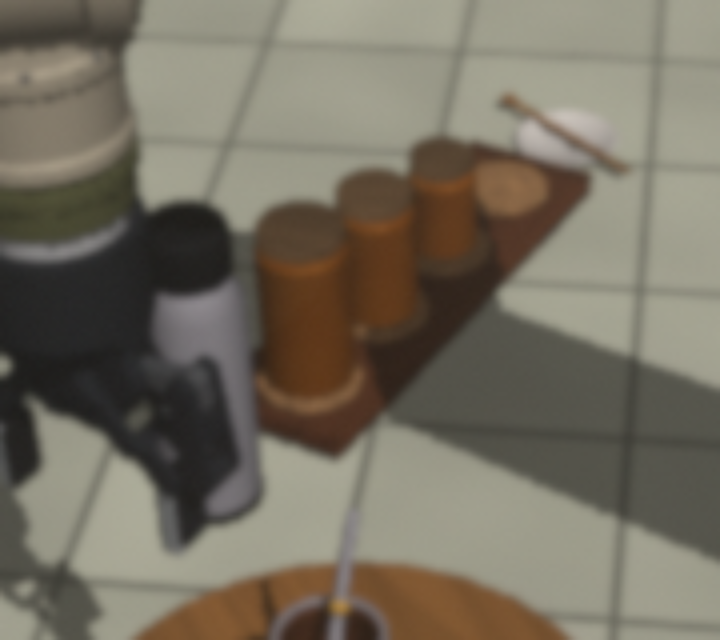

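View pics/t16.png

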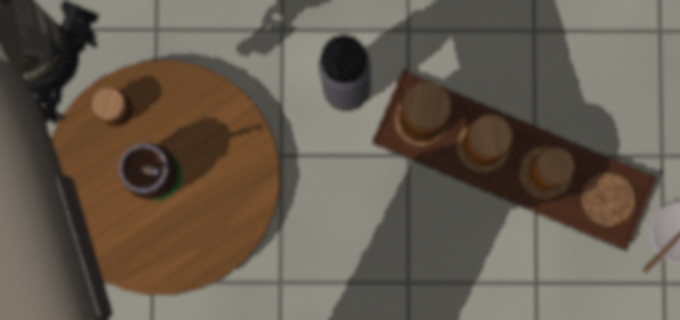

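View pics/s17.png

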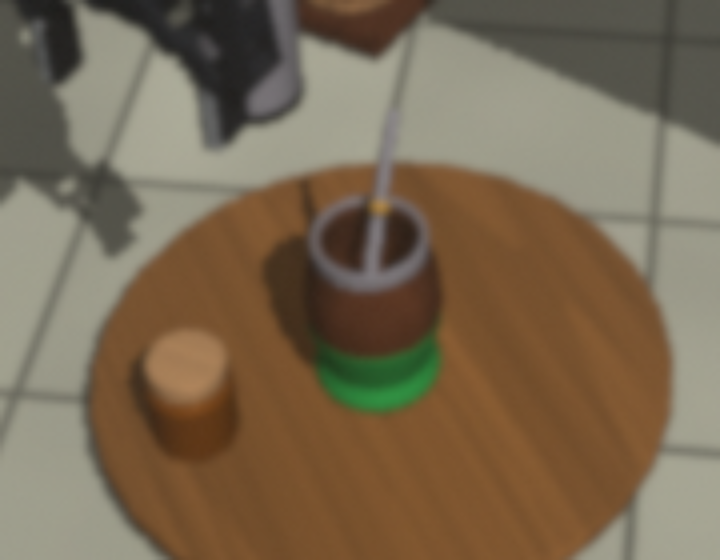

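send_rows(deltas=[[[0, 0.1, -1, 0, 0, 0], [0, 0.1, -3, 0, 0, 0], [0, 0.1, -6, 0, 0, 0], [0, 0.1, -9, 0, 0, 0], [0, 0.1, -12, 0, 0, 0], [0, 0.1, -14.5, 0, 0, 0], [0, 0.1, -16.7, 0, 0, 0], [0, 0.1, -18.3, 0, 0, 0], [0, 0.1, -19.5, 0, 0, 0], [0, 0.1, -20.3, 0, 0, 0], [0, 0.1, -20.6, 0, 0, 0], [0, 0.1, -20.6, 0, 0, 0]]])

```text
clock: 32.9
tcp_pos: [0.6147, 0.2671, 0.0151]
orientation: [0.0, 0.835, 0.55, 0.0]
wrist_force: [-0.3, 0.3, 0.2]
finger_gap: 0.0856
```

```bash
python3 snap.py side s18 190 230 180 140 4
```

```text
32.95 [0.6151 0.2673 0.0156] [ 0.22 -0.29 -0.49] 0.08528561010145282
```

View pics/s18.png

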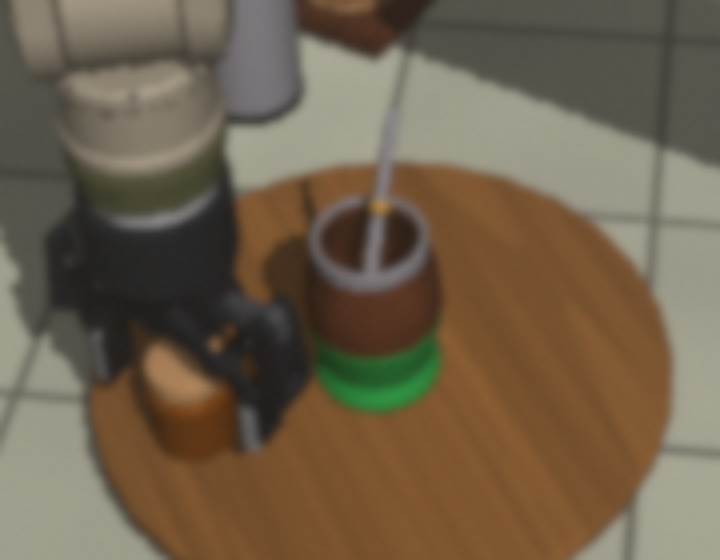

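send_rows(deltas=[[[0, 0, 0, 0, 0, 0], [0, 0, 0, 0, 0, 0], [0, 0, 0, 0, 0, 0], [0, 0, 0, 0, 0, 0], [0, 0, 0, 0, 0, 0], [0, 0, 0, 0, 0, 0], [0, 0, 0, 0, 0, 0], [0, 0, 0, 0, 0, 0], [0, 0, 0, 0, 0, 0]]], jaw=-1, force=40)

```text
clock: 33.85
tcp_pos: [0.6153, 0.2675, 0.0159]
orientation: [0.0, 0.835, 0.55, 0.001]
wrist_force: [-0.8, -0.0, 5.0]
finger_gap: 0.0446
```

send_rows(deltas=[[[0, 0, 0.3, 0, 0, 0], [0, 0, 0.8, 0, 0, 0], [0, 0, 1.6, 0, 0, 0], [0, 0, 2.8, 0, 0, 0], [0, 0, 4.5, 0, 0, 0], [0, 0, 6.5, 0, 0, 0], [0, 0, 9, 0, 0, 0], [0, 0, 12, 0, 0, 0], [0, 0, 15, 0, 0, 0], [0, 0, 17.5, 0, 0, 0], [0, 0, 19, 0, 0, 0], [0, 0, 19.5, 0, 0, 0]]])

```text
clock: 35.05
tcp_pos: [0.6158, 0.2676, 0.2135]
orientation: [0.001, 0.835, 0.55, 0.002]
wrist_force: [-0.1, 1.0, -1.1]
finger_gap: 0.0446
```

```bash
python3 snap.py side s19 190 200 180 150 4
```

```text
35.1 [0.6156 0.2676 0.2129] [ 0.5  0.6 -1.2] 0.04458786264363597
```

View pics/s19.png

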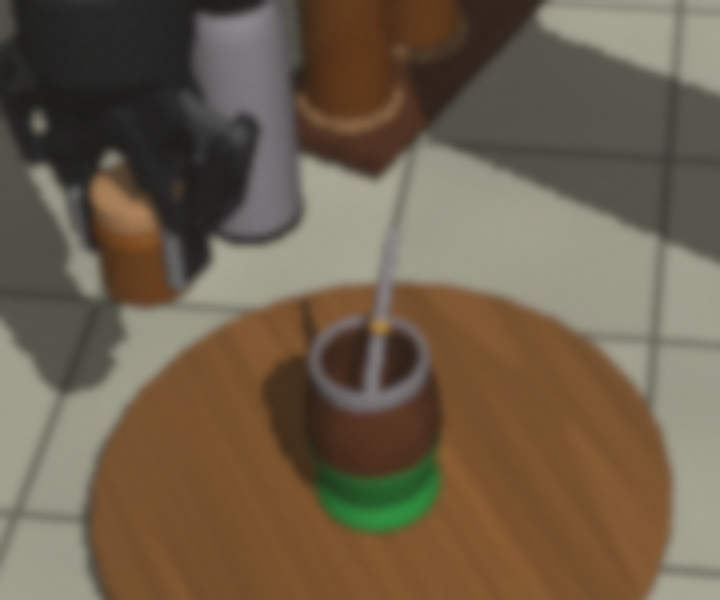

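send_rows(deltas=[[[-0.3, -1, 0, 0, 0, 0], [-1.2, -3.5, 0, 0, 0, 0], [-3, -7, 0, 0, 0, 0], [-5.2, -10.8, 0, 0, 0, 0], [-7.5, -14.5, 0, 0, 0, 0], [-9.8, -18.3, 0, 0, 0, 0], [-11.8, -22.3, 0, 0, 0, 0], [-13.3, -26.5, 0, 0, 0, 0], [-14, -31, 0, 0, 0, 0], [-14.2, -35.5, 0, 0, 0, 0], [-14.2, -40, 0, 0, 0, 0], [-14, -44.5, 0, 0, 0, 0]]])

```text
clock: 36.3
tcp_pos: [0.4726, -0.1793, 0.2089]
orientation: [-0.001, 0.835, 0.55, -0.001]
wrist_force: [0.6, 0.4, -1.0]
finger_gap: 0.0446
```

send_rows(deltas=[[[0.5, -4.5, 0, 0, 0, 0], [0.9, -9, 0, 0, 0, 0], [1.3, -13.2, 0, 0, 0, 0], [1.7, -17, 0, 0, 0, 0], [1.9, -20, 0, 0, 0, 0], [2, -21.5, -0.5, 0, 0, 0], [2, -22, -2, 0, 0, 0], [2, -22, -4.5, 0, 0, 0], [2, -22, -7.5, 0, 0, 0], [2, -22, -10.5, 0, 0, 0], [2, -22, -13.5, 0, 0, 0], [2, -22, -15.5, 0, 0, 0]]])

```text
clock: 37.5
tcp_pos: [0.4925, -0.3952, 0.0514]
orientation: [-0.003, 0.835, 0.55, -0.0]
wrist_force: [-0.0, -1.0, -1.7]
finger_gap: 0.0449
```

send_rows(deltas=[[[0, 0, -1.5, 0, 0, 0], [0, 0, -2.8, 0, 0, 0], [0, 0, -3.7, 0, 0, 0], [0, 0, -4.2, 0, 0, 0], [0, 0, -4.2, 0, 0, 0], [0, 0, -4.2, 0, 0, 0], [0, 0, -4.2, 0, 0, 0]]])

```text
clock: 38.2
tcp_pos: [0.4952, -0.3983, 0.014]
orientation: [0.001, 0.835, 0.55, 0.0]
wrist_force: [0.2, 0.3, -1.2]
finger_gap: 0.0444
```

```bash
python3 snap.py side s20 230 110 180 150 4
```

```text
38.25 [ 0.4952 -0.3983  0.0139] [ 0.18 -0.74 -1.1 ] 0.044758199433472215
```

View pics/s20.png

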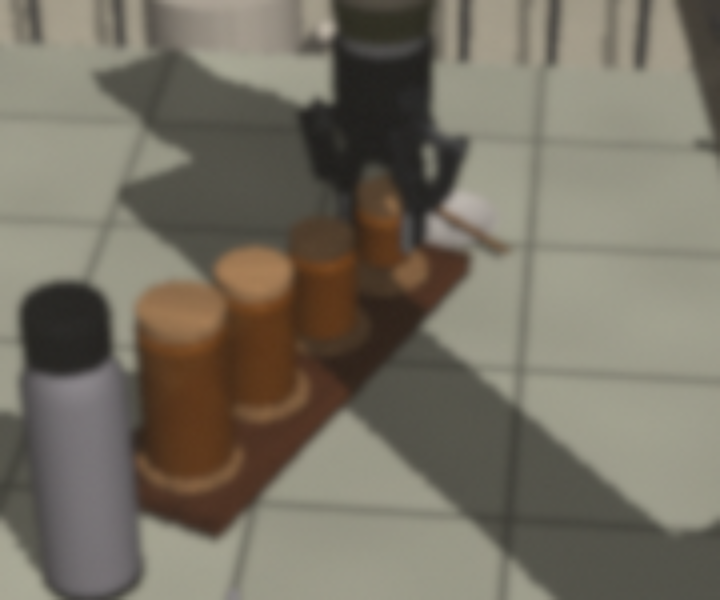

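send_rows(deltas=[[[0.1, 0.1, -0.2, 0, 0, 0], [0.1, 0.1, -0.4, 0, 0, 0], [0.1, 0.1, -0.6, 0, 0, 0], [0.1, 0.1, -0.7, 0, 0, 0], [0.1, 0.1, -0.8, 0, 0, 0], [0.1, 0.1, -0.9, 0, 0, 0], [0.1, 0.1, -1, 0, 0, 0], [0.1, 0.1, -1, 0, 0, 0]]])

```text
clock: 39.05
tcp_pos: [0.4956, -0.3967, 0.0049]
orientation: [0.0, 0.835, 0.55, -0.0]
wrist_force: [-4.4, 3.3, 10.5]
finger_gap: 0.0444
```

send_rows(deltas=[[[0, 0, 0.1, 0, 0, 0], [0, 0, 0.1, 0, 0, 0]]])

```text
clock: 39.25
tcp_pos: [0.4958, -0.3969, 0.0049]
orientation: [0.0, 0.835, 0.55, 0.0]
wrist_force: [-2.5, 2.0, 7.0]
finger_gap: 0.045
```

send_rows(deltas=[[[0, 0, 0, 0, 0, 0], [0, 0, 0, 0, 0, 0], [0, 0, 0, 0, 0, 0], [0, 0, 0, 0, 0, 0]]], jaw=0.35)

```text
clock: 39.65
tcp_pos: [0.4956, -0.3967, 0.0037]
orientation: [-0.0, 0.835, 0.55, -0.0]
wrist_force: [-0.3, 0.6, -0.3]
finger_gap: 0.0579
```

send_rows(deltas=[[[0, 0, 0, 0, 0, 0], [0, 0, 0, 0, 0, 0], [0, 0, 0.5, 0, 0, 0], [0, 0, 1.5, 0, 0, 0], [0, 0, 3.5, 0, 0, 0], [0, 0, 6, 0, 0, 0], [0, 0, 9, 0, 0, 0], [0, 0, 12, 0, 0, 0], [0, 0, 15, 0, 0, 0], [-1, -2, 17.5, 0, 0, 0], [-3, -5, 19, 0, 0, 0], [-6, -8, 20, 0, 0, 0]]], jaw=1)

```text
clock: 40.85
tcp_pos: [0.4368, -0.4778, 0.2071]
orientation: [0.002, 0.834, 0.551, 0.0]
wrist_force: [0.0, -0.2, 0.1]
finger_gap: 0.0854
```

send_rows(deltas=[[[-3, -2.5, 0, 0, 0, 0], [-6, -4.5, 0, 0, 0, 0], [-9, -6, 0, 0, 0, 0], [-12, -7, 0, 0, 0, 0], [-14, -7.5, 0, 0, 0, 0], [-15, -8, 0, 0, 0, 0], [-15, -8, 0, 0, 0, 0], [-15, -8, 0, 0, 0, 0]]])

```text
clock: 41.65
tcp_pos: [0.2863, -0.5567, 0.2045]
orientation: [0.0, 0.835, 0.55, 0.0]
wrist_force: [0.3, -1.0, 0.8]
finger_gap: 0.0856
```

```bash
python3 meas.py; python3 snap.py side s21 190 120 180 150 4; python3 snap.py top t21 140 140 340 160 2; python3 - <<'E'
from h import *
from workcell import *
T=read_camera("top");S=read_camera("side")
for W in(cloud(T),cloud(S)):
    print("flask",band(W,(.651,-.041),.045,.209,.222),"gourd",band(W,(.524,.21),.045,.129,.142))
E
```

```text
top rack jar 1 420 [ 0.6034 -0.1462] 0.0301 0.149
top rack jar 2 327 [ 0.5683 -0.2283] 0.0271 0.127
top rack jar 3 251 [ 0.5323 -0.3146] 0.0243 0.1046
top rack jar 4 189 [ 0.4948 -0.3984] 0.0209 0.0828
side rack jar 1 259 [ 0.6057 -0.1442] 0.0333 0.1477
side rack jar 2 188 [ 0.5691 -0.2255] 0.0312 0.1256
side rack jar 2 111 [ 0.6033 -0.1412] 0.0316 0.1273
side rack jar 3 129 [ 0.5325 -0.311 ] 0.0275 0.1036
side rack jar 3 89 [ 0.6045 -0.1397] 0.0329 0.1054
side rack jar 4 90 [ 0.4977 -0.3956] 0.0237 0.0811
side rack jar 4 86 [ 0.6034 -0.1386] 0.0311 0.0829
41.8 [ 0.2868 -0.5563  0.2041] [ 0.59 -0.49  0.17] 0.08525657225928715
41.85 [ 0.2868 -0.5563  0.204 ] [ 0.2  -0.26  1.31] 0.08587090090422793
flask (396, array([ 0.6506, -0.0437,  0.2155]), (0.6513, -0.0439, 0.028), np.float64(0.2156)) gourd (156, array([0.5262, 0.2098, 0.1355]), (0.5242, 0.2097, 0.0313), np.float64(0.1358))
flask (256, array([ 0.6515, -0.0368,  0.2143]), (0.6514, -0.0401, 0.029), np.float64(0.2144)) gourd (258, array([0.5252, 0.213 , 0.1342]), (0.5264, 0.2126, 0.0314), np.float64(0.1343))
```

View pics/s21.png

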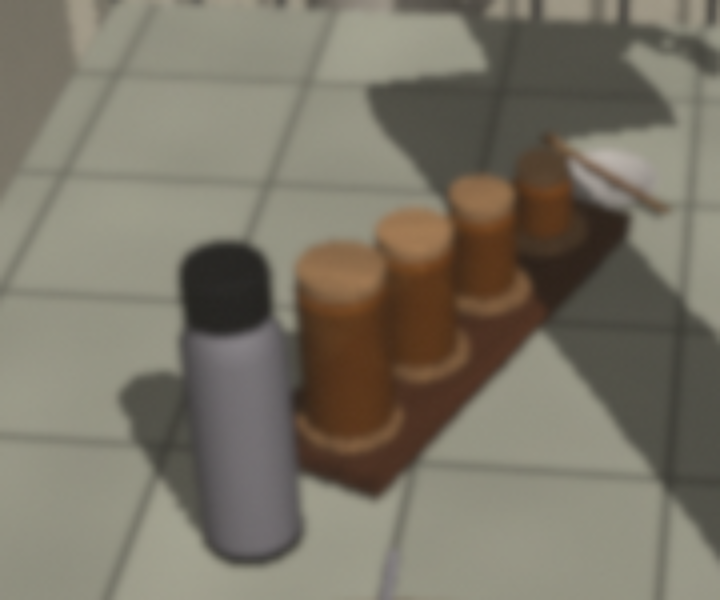

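View pics/t21.png

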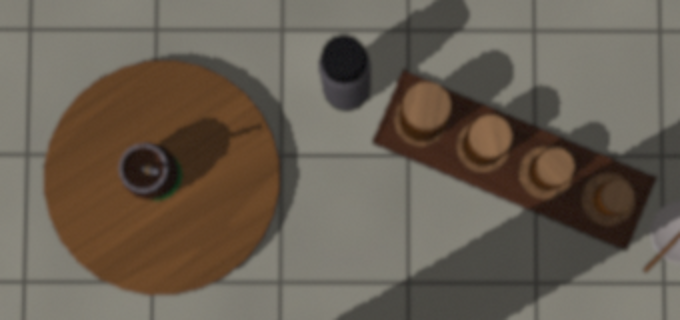

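All four jars stand centred and upright on their coasters. The flask and gourd are where they started, and the arm is clear of everything.

```bash
python3 -c "
from workcell import *
print(hand_in())"
```

```text
the job is handed in; nothing more can be done
None
```

The job is handed in. All four jars stand upright on the rack in height order, from jar_1 on coaster_1 next to the flask down to jar_4 on coaster_4. The last move ended at about 42 s on the robot's clock, out of 115 s.

- **Centring:** the last pictures from both cameras put each jar within about 3 mm of its coaster centre. The two cameras disagree with each other by up to about 3 mm, mostly in y.
- **Upright and seated:** lid heights match each jar standing flat on its coaster, within about 2 mm.
- **Flask and gourd:** their measured positions changed by less than 2 mm in plan, which is within camera error.
- **Forces:** the highest wrist force shown in the readouts was about 12 N, while pressing jar_4 onto its coaster. I eased off slightly before opening the fingers.

**A check that disagreed:** the cameras showed the real fingertips about 37 mm higher than the reported TCP implies. I worked to the camera heights, and all four grasps and placings came out as expected.

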